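# Load the slide boxes from a packed rack into the carrier

## Robot

A 6-joint arm with a two-finger parallel gripper is mounted at the origin on the work surface. World frame = base frame: x ahead of the robot, y to its left, z up, the work surface at z = 0. Lengths are in mm, angles in rad, forces in N, time in s.
With the tool pointing down it reaches from about 300 to 950 mm from the base axis. Payload 3.1 kg.
Tool frame: the origin (TCP) lies between the finger pads; the fingertips stand 25 mm ahead of it and the grasp point (between the pads) lies 6 mm ahead of it; z points along the fingers, x is the direction in which the jaws open and shut, and the axes are right-handed (so a half turn about z gives the same grasp; the last joint's range is limited). The gripper opens to 85 mm and grips with 20 to 120 N. Pads are 22 mm wide; open, the fingers measure 114 mm over their backs; the gripper's body (76 mm by 85 mm) begins 54 mm behind the grasp point. The pads swing forward as they close: fully open they stand 13 mm farther back than shut.
Start: joints at [-1.383, 0.308, 1.634, -0, 1.2, -0.07], TCP at [159.319, -604.359, 256.272] pointing down, gripper open.
Joint ranges: [-3.06, 3.06], [-0.79, 1.96], [0.05, 2.63], [-1.19, 4.34], [0.05, 2.64], [-2.94, 2.94]. Speed limits (rad/s): [2.79, 2.79, 3.14, 3.14, 3.14, 3.14].

## Interface

Orientations are given as [roll, pitch, yaw] about the fixed x, y, z axes, in that order (R = Rz(yaw) Ry(pitch) Rx(roll)).
In Python, from rig import arm gives the robot as it stands.
- The arm moves only by the tool drive_tool, never from a script. Its argument "moves" is a list that holds one entry, the list of rows, each a list of 5 numbers: the shift along the tool's x, y, z in m, then the turn about the tool's z in rad, then the finger opening in m, from 0 to 0.0854. In form: [[[tx, ty, tz, roll, hand], ...]]. A call has 1 to 8 rows; each row shifts and turns the commanded pose from where the row before left it, along the tool's axes as they then stand; what a row does not reach is not made up. A row lasts 1/8 s, in which the tool goes at most 62.5 mm and 10.7 degrees, less where a joint would pass 70% of its speed; a pose out of reach is approached as far as the arm can. A call is refused whole if a number of a shift passes 0.0625 or a number of a turn 0.188, either way. A call with a gripper value outside its range is refused whole. The fingers move at their own pace and stop on an object; the grip force is fixed at half the most. Time passes only in rows, so rows that do not move let the fingers close. It gives the time, the measured TCP pose, the force and the opening at its end, in the units of the state.
- arm.observe(): the state, without advancing time (a new reading comes with each control period).
- arm.get_image(name): name is "scene" or "top" or "wrist"; returns a dict with "img" (384x512x3 uint8, red, green, blue), "intrinsics" (3x3 intrinsics, pixels), "R" (3x3) and "t" (3): a world point X has camera coordinates R X + t. Camera axes: x right, y down, z forward; pixel columns grow to the right and rows downward; lengths in mm; the calibration is good to about 2 mm. A picture is of the moment at which its call begins. There is no depth.
- arm.finish_job(): hands the job in, once; it reports no verdict.
The state is a dict: "t": time; "joint_positions": joint angles; "qvel": joint speeds; "effort": joint torques, N m; "ee_pos": TCP position; "ee_rot": TCP orientation; "wrist_force": force on the tool from outside, world axes, zero at the start; "torque": the same for the moment, N m; "width": finger opening in mm.
Only numpy, scipy, OpenCV 4.12 (cv2) and the standard library are available. Lean on these libraries where they do the work, as an engineer would, in place of code of your own. Each camera call takes 0.05 s, during which the arm holds its last target.

## Task

Fold the blue carrier's carry handle right down on its far side, then take every orange slide box out of the packed row in the rack (they stand too tight for fingers: nudge each one out of line to make room before grasping it) and set it upright and flat on the floor of a bay of its own in the carrier. When all the orange boxes are in, swing the handle up until it is home against its end stop. The white boxes stay standing in the rack, and the bottle, dishes and tube rack nearby are left alone.

Things in the scene. Friction and masses are not known exactly. Their poses are not given: they have to be found in the camera images.
- rack: Fixed dark steel rack, origin on the bench under the middle of the row, x away from the robot. Base 6 mm thick, 312 mm wide, from x -135 to 65 mm. Bookends 96 (x) by 10 mm, 58 mm high, inner faces at y = +-142.5 mm. Boxes stand between them, long sides within 1 to 2 mm of each other (no finger room), short ends open at front and back. An absent box leaves its place empty.
- orange_a_center (a point): Orange slide box, to be moved to the carrier; it may be absent in a run. 96 mm long (its x), 46 mm wide (its y), 52 mm tall, about 0.16 kg, smooth straight sides. The point is its centre, 26 mm above its underside; z up when it stands right.
- orange_b_center (a point): Orange slide box, to be moved to the carrier; it may be absent in a run. 96 mm long (its x), 46 mm wide (its y), 52 mm tall, about 0.16 kg, smooth straight sides. The point is its centre, 26 mm above its underside; z up when it stands right.
- orange_c_center (a point): Orange slide box, to be moved to the carrier; it may be absent in a run. 96 mm long (its x), 46 mm wide (its y), 52 mm tall, about 0.16 kg, smooth straight sides. The point is its centre, 26 mm above its underside; z up when it stands right.
- orange_d_center (a point): Orange slide box, to be moved to the carrier; it may be absent in a run. 96 mm long (its x), 46 mm wide (its y), 52 mm tall, about 0.16 kg, smooth straight sides. The point is its centre, 26 mm above its underside; z up when it stands right.
- white_a_center (a point): White slide box of the same size, which stays in the rack. 96 mm long (its x), 46 mm wide (its y), 52 mm tall, about 0.16 kg, smooth straight sides. The point is its centre, 26 mm above its underside; z up when it stands right.
- white_b_center (a point): White slide box of the same size, which stays in the rack. 96 mm long (its x), 46 mm wide (its y), 52 mm tall, about 0.16 kg, smooth straight sides. The point is its centre, 26 mm above its underside; z up when it stands right.
- carrier: Fixed blue carrier tray, 124 mm (x) by 364 mm (y), floor 8 mm above the bench, with ribs 8 mm high round four bays in a row along y, and an end cheek at each y end (inner face at 174 mm, 74 mm high). Origin: on the bench, under its middle; x points away from the robot.
- bay0 (a point): Centre of bay 0's floor (8 mm above the bench), at y = -120 mm on the carrier. The bay takes one box, long side along the carrier's x: 108 mm (x) by 58 mm (y) inside ribs 8 mm high.
- bay1 (a point): Centre of bay 1's floor (8 mm above the bench), at y = -40 mm on the carrier. The bay takes one box, long side along the carrier's x: 108 mm (x) by 58 mm (y) inside ribs 8 mm high.
- bay2 (a point): Centre of bay 2's floor (8 mm above the bench), at y = 40 mm on the carrier. The bay takes one box, long side along the carrier's x: 108 mm (x) by 58 mm (y) inside ribs 8 mm high.
- bay3 (a point): Centre of bay 3's floor (8 mm above the bench), at y = 120 mm on the carrier. The bay takes one box, long side along the carrier's x: 108 mm (x) by 58 mm (y) inside ribs 8 mm high.
- handle (a joint): Carry handle angle, rad: 0 = folded right down on the carrier's far side (+x), 1.57 = straight up, 1.70 = raised home against its end stop, just past upright. Starts part way, in the way of the bays. Stiff hinge (0.2 N m friction): it stays where it is left; about 3 N at the bar moves it.
- hinge (a point): Middle of the handle's hinge axis, which runs along the carrier's y, 60 mm above the bench, over the carrier's middle.
- bar (a point): Middle of the handle's cross bar: a round steel bar with a yellow grip, 12 to 14 mm thick, 384 mm long along the carrier's y, 105 mm from the hinge axis: at angle q it lies 105 cos q mm behind (+x of) and 105 sin q mm above the hinge. Free to be pinched from above along its whole middle.
- bottle: Bystander: upright reagent bottle with a blue cap, 68 mm across, 150 mm tall; origin at its underside.
- dishes: Bystander: stack of four culture dishes, 88 mm across, 57 mm tall; origin at its underside.
- tubes: Bystander: orange rack of blue-capped tubes, 70 by 150 mm, 99 mm tall; origin at its underside.
There are look-alikes about, which are no part of the job. What is shaped like the part that bears orange_a_center but turquoise is not meant. What is shaped like the part that bears orange_c_center but green is not meant.

How it is judged (in metres and radians):
On the way, in this order (a step that is already met when the one before it is completed fails the run):
1. the carry handle is folded right down (value of joint handle below 0.12 rad), for 0.2 s.
2. every orange box lies flat in a bay ((horizontal distance between orange_a_center and bay0 below 0.012 m or horizontal distance between orange_a_center and bay1 below 0.012 m or horizontal distance between orange_a_center and bay2 below 0.012 m or horizontal distance between orange_a_center and bay3 below 0.012 m) and z of orange_a_center in the frame of carrier between 0.028 and 0.039 m and angle between each of orange_a_center, orange_b_center, orange_c_center, orange_d_center's own z axis and vertical below 0.08 rad and (horizontal distance between orange_b_center and bay0 below 0.012 m or horizontal distance between orange_b_center and bay1 below 0.012 m or horizontal distance between orange_b_center and bay2 below 0.012 m or horizontal distance between orange_b_center and bay3 below 0.012 m) and z of orange_b_center in the frame of carrier between 0.028 and 0.039 m and (horizontal distance between orange_c_center and bay0 below 0.012 m or horizontal distance between orange_c_center and bay1 below 0.012 m or horizontal distance between orange_c_center and bay2 below 0.012 m or horizontal distance between orange_c_center and bay3 below 0.012 m) and z of orange_c_center in the frame of carrier between 0.028 and 0.039 m and (horizontal distance between orange_d_center and bay0 below 0.012 m or horizontal distance between orange_d_center and bay1 below 0.012 m or horizontal distance between orange_d_center and bay2 below 0.012 m or horizontal distance between orange_d_center and bay3 below 0.012 m) and z of orange_d_center in the frame of carrier between 0.028 and 0.039 m), for 0.2 s.
3. the handle is raised home to its end stop (value of joint handle above 1.6 rad), for 0.2 s.
At the end, for the whole second after the job is handed in: Every orange box present stands upright and at rest on the floor of a bay (centre within 12 mm of the bay's centre, flat within 0.08 rad); both white boxes stand upright in the rack within 50 mm of their row; the handle is above 1.6 rad (stop at 1.70) (all of step 2 and x of white_a_center in the frame of rack between -0.05 and 0.05 m and y of white_a_center in the frame of rack between -0.145 and 0.145 m and angle between each of white_a_center, white_b_center's own z axis and vertical below 0.15 rad and z of each of white_a_center, white_b_center in the frame of rack below 0.04 m and x of white_b_center in the frame of rack between -0.05 and 0.05 m and y of white_b_center in the frame of rack between -0.145 and 0.145 m and linear speed of each of orange_a, orange_b, orange_c, orange_d below 0.02 m/s and value of joint handle above 1.6 rad); the robot touches nothing.
It fails at once if a bystander is pushed more than 40 mm (distance of any of bottle, dishes, tubes from where it was at the start of the episode above 0.04 m).
It fails at once if a bystander is tipped (angle between any of bottle, dishes, tubes's own z axis and vertical above 0.3 rad).
Of orange_a, orange_b, orange_c, orange_d only 3 to 4 are there at a start; the rules pass over those that are not, and their reading is None.
At some moment in a run one of orange_a, orange_b, orange_c, orange_d may be knocked a few centimetres aside while the robot is not near it.
Once in a run the grip may slacken for a moment while it holds something.
It also fails if it takes over 210 s, if anything falls off the work surface, if the arm or the gripper's body presses on something with over 40 N, if the wrist force passes 120 N, or if a joint passes its speed limit or range.

## Working session

There is one attempt and no reset: what is moved stays moved. The work goes in short steps, Python scripts to look and compute and a tool call to move; the robot and the scene stay as the last step left them, time stands still between calls to the robot, and variables do not carry over. Pictures are saved under pics/ and viewed, and the job is handed in when it is done.

Besides the shell and the picture viewer there is one more tool, called after ">>>" as name([rows], argument=value, ...), one row to a line, values as JSON. drive_tool: Moves the arm, as the interface text tells. Its arguments: {"type":"object","properties":{"moves":{"type":"array"}},"required":["moves"]}

```bash
ls; mkdir -p pics; python3 - <<'E'
from rig import arm
import cv2
s=arm.observe()
print(s)
for n in ["scene","top","wrist"]:
    d=arm.get_image(n); cv2.imwrite(f"pics/{n}0.png",d["img"][:,:,::-1]); print(n,d["intrinsics"],d["R"],d["t"])
E
```

```text
pics
{'t': 0.0, 'joint_positions': array([-1.38273168e+00,  3.08979454e-01,  1.63520720e+00,  8.79431786e-06,
        1.19971642e+00, -6.97163014e-02]), 'qvel': array([-1.36229991e-03, -9.21852173e-04, -6.69425999e-04,  9.93920576e-04,
        6.32227457e-06, -1.23870331e-03]), 'effort': array([-9.79465221e-04, -4.15260959e+01, -2.76668519e+01, -8.12146595e-05,
        1.04322328e-02,  1.10633007e-06]), 'ee_pos': array([ 159.15502549, -603.59217082,  255.05310158]), 'ee_rot': array([-3.14142354e+00,  2.30423328e-03, -1.31301839e+00]), 'wrist_force': array([-0.22043214,  0.10445094,  0.04470533]), 'torque': array([ 0.0058237 , -0.00430272, -0.05136329]), 'width': 85.35482432720046}
scene [[401.54418756   0.         254.23035728]
 [  0.         401.54418756 197.60274918]
 [  0.           0.           1.        ]] [[ 0.83736993  0.54631164 -0.01884671]
 [ 0.37687665 -0.60195181 -0.70400143]
 [-0.39594898  0.58240674 -0.70994844]] [-405.63464029 -140.22324507 1373.08127119]
top [[437.51689172   0.         258.42559673]
 [  0.         437.51689172 197.34397483]
 [  0.           0.           1.        ]] [[-1.59261882e-02 -9.99873112e-01  3.41858439e-04]
 [-9.97103145e-01  1.58566335e-02 -7.43900835e-02]
 [ 7.43752235e-02 -1.52561859e-03 -9.97229161e-01]] [  11.96130266  494.80358764 1495.23792275]
wrist [[269.42362889   0.         254.02513035]
 [  0.         269.42362889 189.53002331]
 [  0.           0.           1.        ]] [[ 0.25456372 -0.96705383 -0.00204804]
 [-0.92524917 -0.24417409  0.29033256]
 [-0.28126729 -0.07201319 -0.95692362]] [-622.9882312   -37.54260747  379.59616221]
```

View pics/scene0.png

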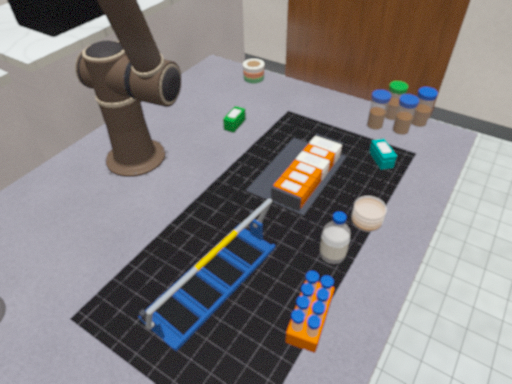

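View pics/top0.png

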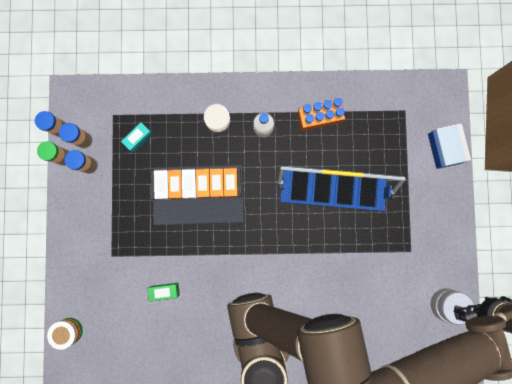

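View pics/wrist0.png

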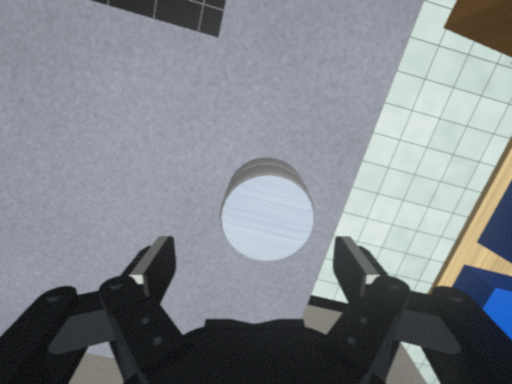

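```bash
cat > h.py <<'E'
from rig import arm
import cv2, numpy as np
def grab(n,name=None,crop=None,sc=1):
    d=arm.get_image(n); im=d["img"][:,:,::-1]
    if name:
        if crop: x0,y0,x1,y1=crop; im=im[y0:y1,x0:x1]
        cv2.imwrite(f"pics/{name}.png",cv2.resize(im,None,fx=sc,fy=sc,interpolation=cv2.INTER_CUBIC))
    return d
def ray(d,u,v,z):
    K,R,t=[np.array(d[k],float) for k in("intrinsics","R","t")]
    r=R.T@np.linalg.inv(K)@np.array([u,v,1.]); c=-R.T@t
    return c+r*(z-c[2])/r[2]
def proj(d,X):
    K,R,t=[np.array(d[k],float) for k in("intrinsics","R","t")]
    p=K@(R@np.array(X,float)+t); return p[:2]/p[2]
def st():
    s=arm.observe(); print("t",round(s["t"],2),"pos",s["ee_pos"].round(1),"rot",s["ee_rot"].round(4),"F",s["wrist_force"].round(1),"w",round(s["width"],1),"q",s["joint_positions"].round(2)); return s
E
python3 - <<'E'
from h import *
grab("top","t1a",(145,150,265,235),6.5)
grab("top","t1b",(270,155,410,220),5.7)
E
```

```text
(no output)
```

View pics/t1a.png

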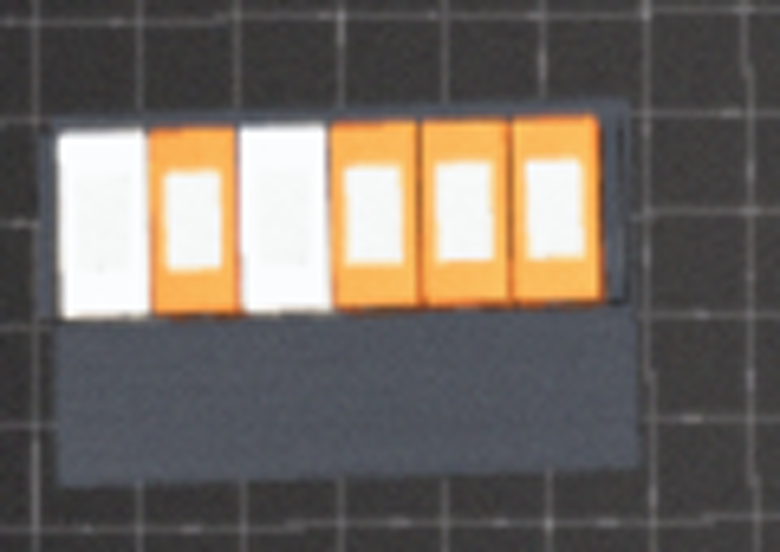

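View pics/t1b.png

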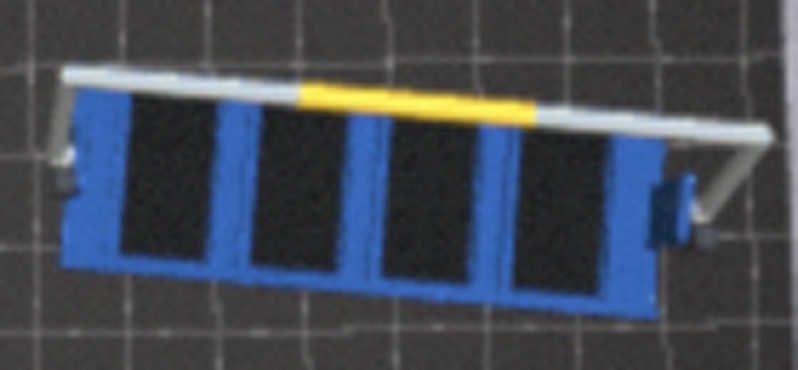

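```bash
cat > fit0.py <<'E'
from h import *
from scipy.optimize import least_squares
d=grab("top")
def px(x,y,o,s): return np.array([(x+.5)/s-.5+o[0],(y+.5)/s-.5+o[1]])
A=lambda x,y:px(x,y,(145,150),6.5); B=lambda x,y:px(x,y,(270,155),5.7)
rk=[((-135,156,6),A(57,487)),((-135,-156,6),A(638,467)),((65,-156,6),A(628,98)),((65,156,6),A(42,122)),
]
def T(p,X): c,s=np.cos(p[2]),np.sin(p[2]); return [p[0]+c*X[0]-s*X[1],p[1]+s*X[0]+c*X[1],X[2]]
def fit(pts,p0):
    f=lambda p:np.concatenate([proj(d,T(p,X))-u for X,u in pts])
    r=least_squares(f,p0); print(r.x.round(3),r.fun.reshape(-1,2).round(2).tolist()); return r.x
fit(rk,[600,200,0])
# box row top corners
for n,(x,y) in dict(fl=(62,317),bl=(57,130),fr=(602,300),br=(598,115)).items(): print(n,ray(d,*A(x,y),58).round(1))
# box tops
fit([((-62,182,8),B(62,268)),((-62,-182,8),B(657,319))],[600,-300,0])
fit([((-62,182,16),B(62,268)),((-62,-182,16),B(657,319))],[600,-300,0])
fl=[]
for i,(xl,xr,yb,yt) in zip([3,2,1,0],[(120,208,262,0),(252,337,272,0),(383,470,283,0),(514,600,295,0)]): pass
pts=[((-54,149,8),B(120,257)),((-54,91,8),B(206,262)),((-54,69,8),B(251,267)),((-54,11,8),B(336,273)),((-54,-11,8),B(383,277)),((-54,-69,8),B(468,284)),((-54,-91,8),B(513,289)),((-54,-149,8),B(599,296))]
cp=fit(pts,[600,-300,0])
for q in np.arange(0.3,1.4,.1):
    print(round(q,2),[proj(d,T(cp,(105*np.cos(q),y,60+105*np.sin(q)))).round(1).tolist() for y in(192,-192)])
print(B(65,75),B(770,134))
for n,u,v,z in[("bottle",264,117,150),("dishes",217,117,57),("tubes",322,113,50)]: print(n,ray(d,u,v,z).round(0))
E
python3 fit0.py
```

```text
[5.43889e+02 2.18765e+02 2.40000e-02] [[-0.34, 0.56], [0.1, 0.06], [-0.48, -0.22], [0.73, -0.41]]
fl [494.2 355.5  58. ]
bl [591.9 358.3  58. ]
fr [498.6  75.6  58. ]
br [595.3  76.5  58. ]
[ 5.22830e+02 -2.59795e+02 -1.02000e-01] [[0.01, 0.0], [-0.01, -0.0]]
[ 5.22425e+02 -2.58421e+02 -1.02000e-01] [[-0.27, -0.02], [0.26, 0.02]]
[ 5.25807e+02 -2.59225e+02 -9.80000e-02] [[-0.67, -0.26], [0.85, 0.24], [-0.75, -0.12], [0.96, 0.2], [-0.98, 0.02], [0.74, 0.16], [-0.85, -0.19], [0.7, -0.05]]
0.3 [[282.4, 150.4], [397.9, 159.9]]
0.4 [[282.5, 150.9], [398.8, 160.5]]
0.5 [[282.6, 151.8], [399.7, 161.4]]
0.6 [[282.6, 153.0], [400.5, 162.6]]
0.7 [[282.6, 154.4], [401.2, 164.2]]
0.8 [[282.5, 156.2], [401.8, 166.0]]
0.9 [[282.5, 158.3], [402.4, 168.1]]
1.0 [[282.4, 160.6], [402.9, 170.5]]
1.1 [[282.2, 163.2], [403.2, 173.1]]
1.2 [[282.1, 166.0], [403.5, 176.0]]
1.3 [[281.9, 169.0], [403.7, 179.0]]
[280.99122807 167.74561404] [404.6754386  178.09649123]
bottle [743. -18. 150.]
dishes [770. 141.  57.]
tubes [ 780. -219.   50.]
```

>>> drive_tool([
  [[0,0,-0.01,-0.1733,0.085],[0,0,-0.01,-0.1733,0.085],[0,0,-0.01,-0.1733,0.085],[0,0,-0.01,-0.1733,0.085],[0,0,-0.01,-0.1733,0.085],[0,0,0,-0.1733,0.085],[0,0,0,-0.1733,0.085],[0,0,0,0,0.085]],
])

```text
t: 1.3
ee_pos: [159.3, -604.3, 306.2]
ee_rot: [-3.141, 0.0, -0.102]
wrist_force: [1.4, -0.3, 0.8]
width: 85.1
```

>>> drive_tool([
  [[0.0294,-0.0459,0,0,0.085],[0.0294,-0.0459,0,0,0.085],[0.0294,-0.0459,0,0,0.085],[0.0294,-0.0459,0,0,0.085],[0.0294,-0.0459,0,0,0.085],[0.0294,-0.0459,0,0,0.085],[0.0294,-0.0459,0,0,0.085],[0.0294,-0.0459,0,0,0.085]],
])

```text
t: 2.3
ee_pos: [430.9, -261.0, 306.5]
ee_rot: [3.141, -0.001, -0.103]
wrist_force: [1.5, -0.0, -0.1]
width: 85.2
```

```bash
cat >> h.py <<'E'
def tool(s,dx,dy):
    p=s["ee_rot"][2]; c,n=np.cos(p),np.sin(p); return dx*c+dy*n, dx*n-dy*c
E
python3 - <<'E'
from h import *
st(); d=grab("wrist","w1",None,1.5); print(d["R"],d["t"])
E
```

```text
t 2.3 pos [ 430.9 -261.   306.5] rot [ 3.1412e+00 -8.0000e-04 -1.0340e-01] F [ 1.5 -0.  -0.1] w 85.2 q [-0.63  0.03  1.86  0.    1.26 -0.53]
[[ 9.94620025e-01 -1.03589902e-01  3.71257125e-04]
 [-9.92233638e-02 -9.51652770e-01  2.90709010e-01]
 [-2.97612099e-02 -2.89181841e-01 -9.56811441e-01]] [-455.48356313 -257.42816088  364.95228779]
```

View pics/w1.png

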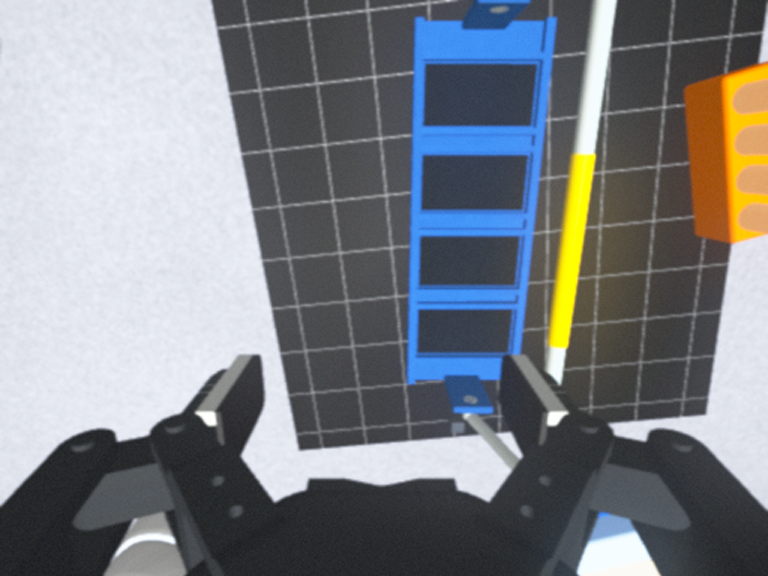

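```bash
python3 - <<'E'
from h import *
from scipy.optimize import least_squares
d=grab("wrist"); dt=grab("top")
def T(p,X): c,s=np.cos(p[2]),np.sin(p[2]); return [p[0]+c*X[0]-s*X[1],p[1]+s*X[0]+c*X[1],X[2]]
P=lambda x,y:np.array([(x+.5)/1.5-.5,(y+.5)/1.5-.5])
B=lambda x,y:np.array([(x+.5)/5.7-.5+270,(y+.5)/5.7-.5+155])
pts=[((54,149,8),P(536,65)),((54,91,8),P(529,127)),((54,69,8),P(529,154)),((54,11,8),P(524,211)),((54,-11,8),P(522,234)),((54,-69,8),P(518,286)),((54,-91,8),P(517,307)),((54,-149,8),P(514,355))]
pt=[((-54,149,8),B(120,257)),((-54,91,8),B(206,262)),((-54,69,8),B(251,267)),((-54,11,8),B(336,273)),((-54,-11,8),B(383,277)),((-54,-69,8),B(468,284)),((-54,-91,8),B(513,289)),((-54,-149,8),B(599,296))]
def f(p): return np.concatenate([proj(d,T(p,X))-u for X,u in pts])
def g(p): return np.concatenate([proj(dt,T(p,X))-u for X,u in pt])
r=least_squares(f,[524,-260,-.1],loss="soft_l1"); print(r.x,f(r.x).reshape(-1,2).round(1).tolist())
r=least_squares(lambda p:np.r_[f(p),g(p)],[524,-260,-.1],loss="soft_l1"); print(r.x)
p=r.x
for q in(1.15,1.2,1.25,1.3,1.35):
  print(q,[(proj(d,T(p,(105*np.cos(q),y,60+105*np.sin(q))))*1.5).round(0).tolist() for y in(-70,-60,0,60,70)],T(p,(105*np.cos(q),0,60+105*np.sin(q))))
E
```

```text
[ 5.28448827e+02 -2.50618088e+02 -7.49535488e-02] [[-0.5, -2.0], [0.8, 1.3], [-0.4, -0.7], [0.0, 1.0], [0.3, -0.1], [0.3, 0.9], [-0.0, -0.3], [-0.4, -0.2]]
[ 5.28143329e+02 -2.51916733e+02 -6.96926550e-02]
1.15 [[570.0, 349.0], [571.0, 337.0], [580.0, 255.0], [590.0, 163.0], [592.0, 147.0]] [np.float64(570.9303899901299), np.float64(-254.90351382876474), np.float64(155.8402137273547)]
1.2 [[564.0, 351.0], [565.0, 338.0], [574.0, 256.0], [584.0, 164.0], [586.0, 147.0]] [np.float64(566.0985310413274), np.float64(-254.56622249080996), np.float64(157.86410402655878)]
1.25 [[558.0, 352.0], [560.0, 339.0], [568.0, 257.0], [578.0, 164.0], [580.0, 147.0]] [np.float64(561.1718038545997), np.float64(-254.2223088082797), np.float64(159.64338503233654)]
1.3 [[552.0, 353.0], [554.0, 340.0], [562.0, 258.0], [571.0, 164.0], [573.0, 147.0]] [np.float64(556.1625226821238), np.float64(-253.87263238627347), np.float64(161.17360946880527)]
1.35 [[546.0, 354.0], [547.0, 341.0], [555.0, 258.0], [564.0, 164.0], [565.0, 147.0]] [np.float64(551.0832081180478), np.float64(-253.51806723373835), np.float64(162.4509525717992)]
```

```bash
python3 - <<'E'
from h import *
d=grab("wrist","w2",(260,0,420,290),2.05)
d=grab("wrist","w2",(265,0,425,120),5)
d=grab("wrist","w3",(265,120,425,240),5)
st()
E
```

```text
t 2.6 pos [ 429.5 -263.   306.2] rot [ 3.1411e+00  4.0000e-04 -1.0160e-01] F [-0.2 -0.1 -0.4] w 84.8 q [-0.64  0.03  1.86 -0.    1.26 -0.53]
```

View pics/w2.png

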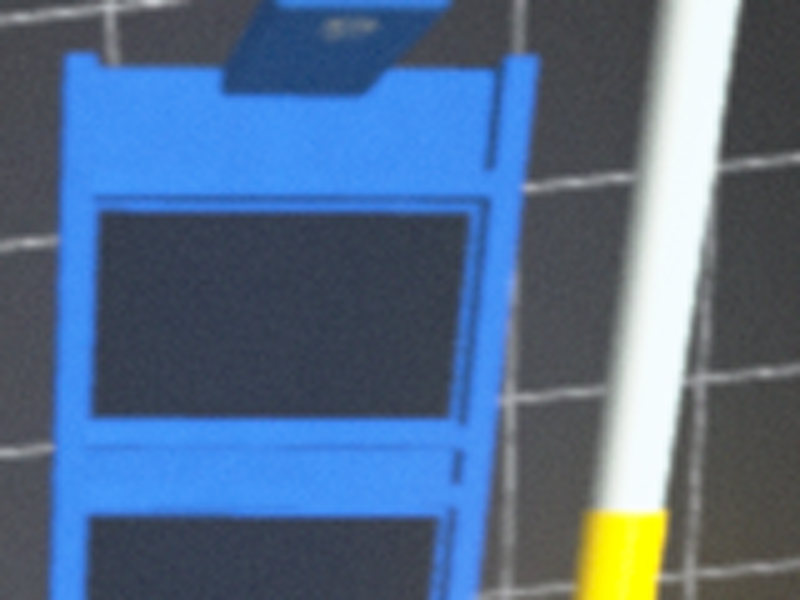

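View pics/w3.png

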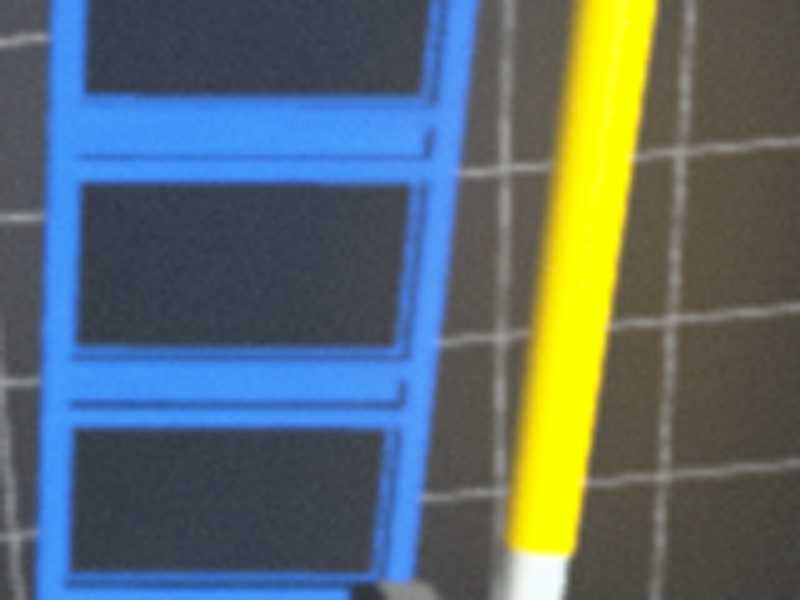

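```bash
cat > fit1.py <<'E'
from h import *
from scipy.optimize import least_squares
d=grab("wrist"); dt=grab("top")
def T(p,X): c,s=np.cos(p[2]),np.sin(p[2]); return [p[0]+c*X[0]-s*X[1],p[1]+s*X[0]+c*X[1],X[2]]
Q=lambda x,y,o:np.array([(x+.5)/5-.5+265,(y+.5)/5-.5+o])
pts=[((62,182,16),Q(540,58,0)),((54,149,8),Q(488,199,0)),((54,-69,8),Q(408,356,120)),((54,-149,8),Q(390,583,120)),((-54,-149,8),Q(68,583,120)),((54,11,8),Q(435,103,120))]
f=lambda p:np.concatenate([proj(d,T(p,X))-u for X,u in pts])
r=least_squares(f,[524,-260,-.1],loss="soft_l1"); print(r.x,f(r.x).reshape(-1,2).round(1).tolist())
p=r.x
for X in [(-62,182,0),(-62,0,0),(-62,-100,0),(62,-100,16)]: print(X,(proj(d,T(p,X))-[265,120])*5)
print("top cmp", [proj(dt,T(p,X)).round(1) for X in[(-62,182,0),(-62,-182,0)]],"seen [280.9,202.1],[385.3,211.1]")
for q in(1.15,1.2,1.25,1.3):
  print(q,[((proj(d,T(p,(105*np.cos(q),y,60+105*np.sin(q))))-[265,0])*5).round(0).tolist() for y in(-70,-60,0,60,70)])
E
python3 fit1.py
```

```text
[ 5.25290465e+02 -2.57806065e+02 -9.80460011e-02] [[0.3, -0.8], [-0.5, 0.6], [0.3, 0.1], [-0.6, -0.4], [0.4, -0.2], [-0.0, 0.7]]
(-62, 182, 0) [  63.35753046 -525.49619424]
(-62, 0, 0) [ 50.84060738 138.23780072]
(-62, -100, 0) [ 45.21034364 436.79339809]
(62, -100, 16) [431.35847119 452.97187126]
top cmp [array([279.8, 201.3]), array([383.7, 209.8])] seen [280.9,202.1],[385.3,211.1]
1.15 [[578.0, 1159.0], [585.0, 1117.0], [624.0, 845.0], [669.0, 536.0], [677.0, 481.0]]
1.2 [[560.0, 1163.0], [566.0, 1121.0], [605.0, 847.0], [649.0, 537.0], [657.0, 481.0]]
1.25 [[541.0, 1167.0], [547.0, 1124.0], [584.0, 849.0], [627.0, 537.0], [635.0, 480.0]]
1.3 [[520.0, 1170.0], [526.0, 1127.0], [563.0, 851.0], [604.0, 537.0], [612.0, 480.0]]
```

>>> drive_tool([
  [[0.0426,-0.005,0,0,0.06],[0.0426,-0.005,0,0,0.06],[0.0426,-0.005,0,0,0.06],[0,0,0.045,0,0.06],[0,0,0.045,0,0.06],[0,0,0.045,0,0.06],[0,0,0.005,0,0.06],[0,0,0,0,0.06]],
])

```text
t: 3.7
ee_pos: [558.8, -261.4, 167.1]
ee_rot: [3.141, -0.001, -0.102]
wrist_force: [0.7, -0.6, 1.1]
width: 60.0
```

```bash
python3 - <<'E'
from h import *
st(); d=grab("wrist","w4",None,1.5)
E
```

```text
t 3.7 pos [ 558.8 -261.4  167.1] rot [ 3.1412e+00 -8.0000e-04 -1.0150e-01] F [ 0.7 -0.6  1.1] w 60.0 q [-0.51  0.39  1.72 -0.    1.03 -0.41]
```

View pics/w4.png

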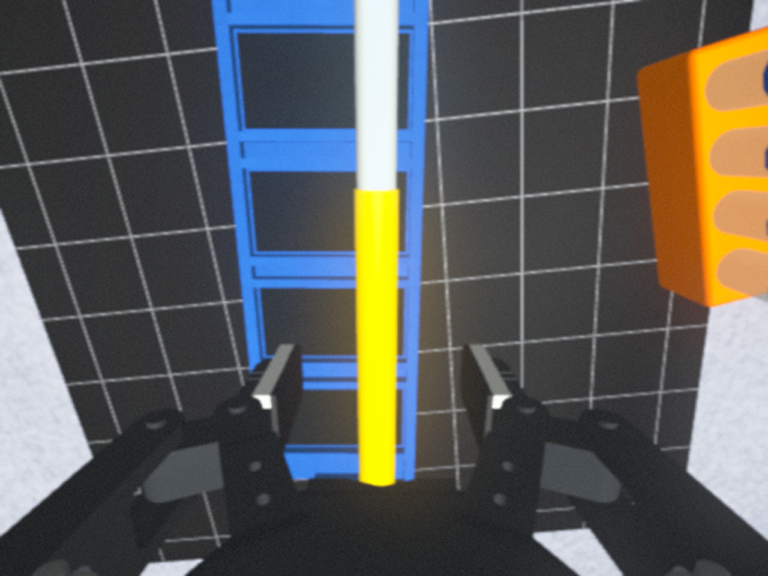

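>>> drive_tool([
  [[0,0,0,0,0.0],[0,0,0,0,0.0],[0,0,0,0,0.0],[0,0,0,0,0.0],[0,0,0,0,0.0]],
])

```text
t: 4.38
ee_pos: [559.4, -260.6, 167.4]
ee_rot: [3.141, -0.002, -0.1]
wrist_force: [-0.9, -0.4, 4.7]
width: 10.0
```

>>> drive_tool([
  [[0.0145,0,0.0061,0,0.0],[0.0135,0,0.0082,0,0],[0.0121,0,0.0101,0,0],[0.0104,0,0.0118,0,0],[0.0085,0,0.0132,0,0],[0,0,0,0,0]],
])

```text
t: 5.12
ee_pos: [617.6, -266.5, 114.6]
ee_rot: [3.141, 0.0, -0.1]
wrist_force: [-1.6, -3.6, -2.0]
width: 9.8
```

>>> drive_tool([
  [[0.0065,0,0.0143,0,0.0],[0.0043,0,0.0151,0,0],[0.002,0,0.0157,0,0],[0,0,0.003,0,0],[0,0,0.003,0,0],[0,0,0,0,0]],
])

```text
t: 5.88
ee_pos: [628.6, -267.6, 69.9]
ee_rot: [-3.141, 0.004, -0.1]
wrist_force: [-13.3, 0.3, 20.7]
width: 10.1
```

```bash
python3 - <<'E'
from h import *
st(); d=grab("wrist","w5",None,1.5); d=grab("scene","s5",(130,180,300,350),3.5)
E
```

```text
t 5.88 pos [ 628.6 -267.6   69.9] rot [-3.1409  0.0044 -0.1003] F [-13.3   0.3  20.7] w 10.1 q [-0.47  0.63  1.58 -0.    0.94 -0.36]
```

View pics/w5.png

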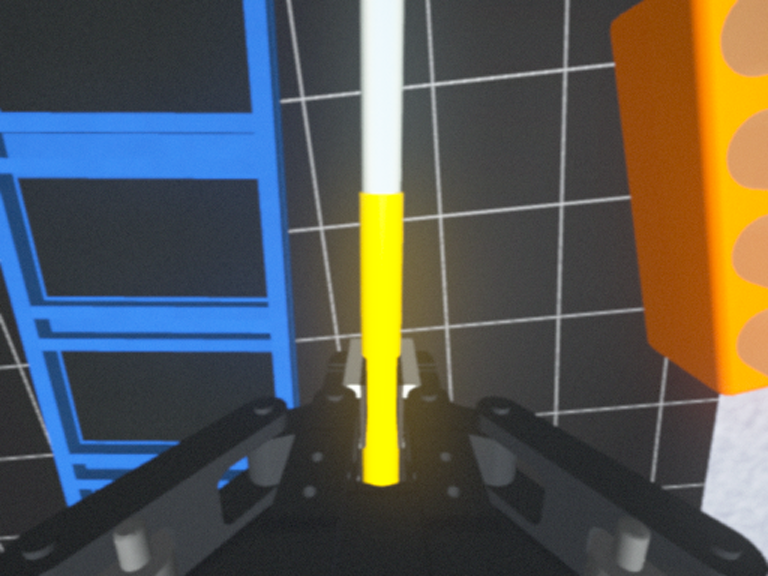

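View pics/s5.png

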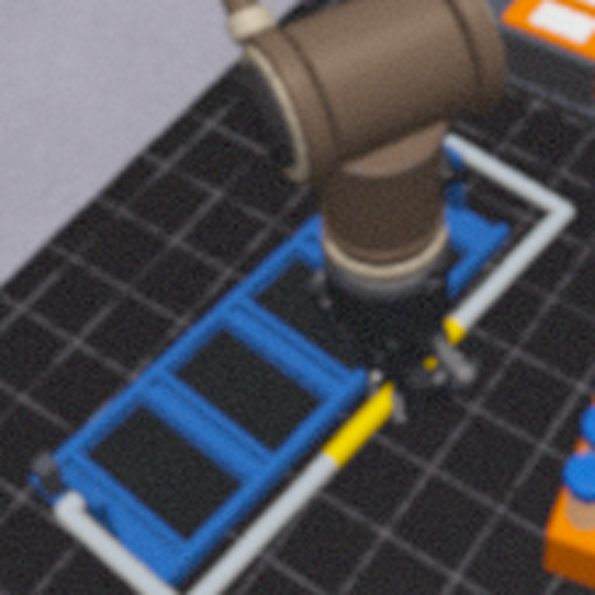

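>>> drive_tool([
  [[0,0,0,0,0.05],[0,0,0,0,0.05],[0,0,0,0,0.05],[0,0,-0.06,0,0.05],[0,0,-0.06,0,0.05],[0,0,-0.06,0,0.05],[-0.06,0,0,0,0.05],[-0.06,0,0,0,0.05]],
])

```text
t: 6.98
ee_pos: [510.6, -255.5, 246.9]
ee_rot: [3.14, -0.003, -0.099]
wrist_force: [-0.7, 0.8, -0.8]
width: 50.5
```

```bash
python3 - <<'E'
from h import *
st(); d=grab("wrist","w6",None,1.5);
def T(p,X): c,s=np.cos(p[2]),np.sin(p[2]); return [p[0]+c*X[0]-s*X[1],p[1]+s*X[0]+c*X[1],X[2]]
p=[525.3,-257.8,-.098]
for q in(0,.05,.1,.15,.2):
  print(q,[((proj(d,T(p,(105*np.cos(q),y,60+105*np.sin(q)))))*1.5).round(0).tolist() for y in(-65,0,65,192)])
E
```

```text
t 6.97 pos [ 510.6 -255.5  246.9] rot [ 3.1405e+00 -3.0000e-03 -9.8800e-02] F [-0.7  0.8 -0.8] w 50.5 q [-0.54  0.21  1.77  0.    1.15 -0.44]
0 [[526.0, 340.0], [535.0, 263.0], [545.0, 176.0], [568.0, -30.0]]
0.05 [[528.0, 342.0], [537.0, 265.0], [548.0, 177.0], [572.0, -33.0]]
0.1 [[530.0, 345.0], [539.0, 266.0], [550.0, 177.0], [575.0, -37.0]]
0.15 [[532.0, 348.0], [541.0, 268.0], [552.0, 177.0], [578.0, -41.0]]
0.2 [[533.0, 351.0], [543.0, 270.0], [554.0, 177.0], [580.0, -46.0]]
```

View pics/w6.png

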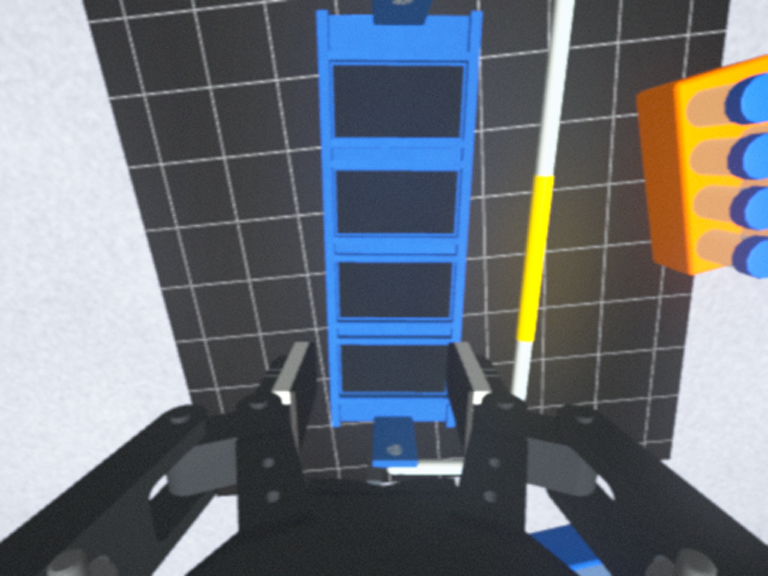

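>>> drive_tool([
  [[0,0,-0.01,-0.1876,0.05],[0,0,-0.01,-0.1876,0.03],[0,0,-0.01,-0.1876,0.0],[0,0,-0.01,-0.1876,0.0],[0,0,-0.01,-0.1876,0.0],[0,0,-0.01,-0.1876,0],[0,0,0,-0.1876,0],[0,0,0,-0.1876,0]],
])

```text
t: 8.02
ee_pos: [511.2, -255.2, 305.5]
ee_rot: [3.141, -0.001, 1.406]
wrist_force: [0.6, 0.0, -0.2]
width: 0.2
```

>>> drive_tool([
  [[0,0,0,-0.1876,0],[0.059,0,0,0,0],[0.059,0,0,0,0],[0.059,0,0,0,0],[0.059,0,0,0,0],[0.059,0,0,0,0],[0.059,0,0,0,0],[0.059,0,0,0,0]],
])

```text
t: 9.02
ee_pos: [503.7, 159.9, 305.6]
ee_rot: [3.141, -0.001, 1.588]
wrist_force: [1.1, -1.0, -0.5]
width: 0.1
```

```bash
python3 - <<'E'
from h import *
st(); d=grab("wrist","w7",None,1.5); print(d["R"],d["t"])
E
```

```text
t 9.03 pos [503.7 159.9 305.6] rot [ 3.1410e+00 -6.0000e-04  1.5877e+00] F [ 1.1 -1.  -0.5] w 0.1 q [ 0.22  0.08  1.81  0.    1.26 -1.36]
[[-1.65793913e-02  9.99862444e-01  4.66250527e-04]
 [ 9.56817824e-01  1.57302859e-02  2.90262313e-01]
 [ 2.90215051e-01  5.25848927e-03 -9.56947006e-01]] [-152.36784473 -536.44377938  279.53504779]
```

View pics/w7.png

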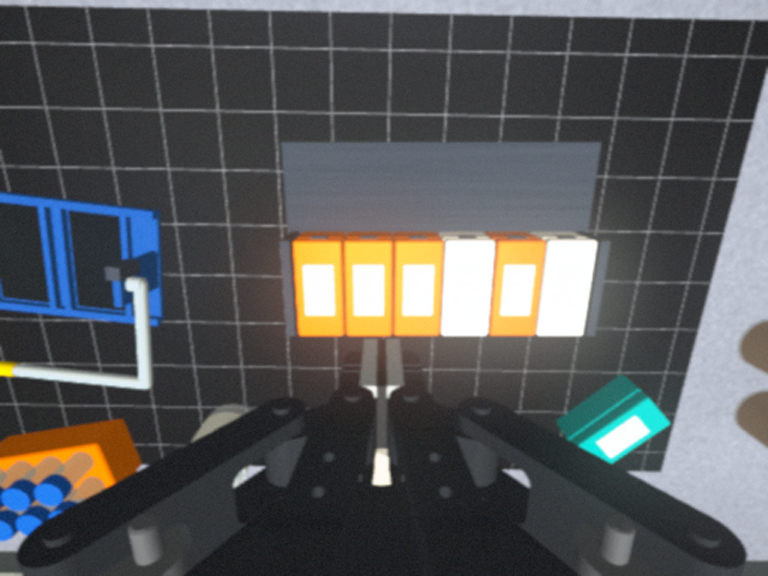

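```bash
python3 - <<'E'
from h import *
d=grab("wrist","w8",(185,90,405,230),3.6); st()
E
```

```text
t 9.12 pos [503.2 163.2 305.6] rot [ 3.1415 -0.0034  1.5943] F [ 0.  -1.5  0.1] w -0.1 q [ 0.23  0.08  1.81  0.    1.26 -1.37]
```

View pics/w8.png

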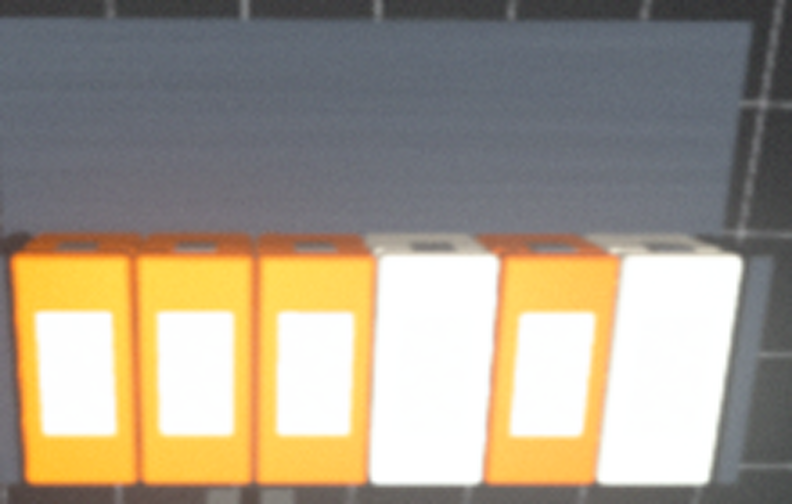

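```bash
cat > rowpos.py <<'E'
from h import *
d=grab("wrist"); st()
P=lambda x,y:((x+.5)/3.6-.5+185,(y+.5)/3.6-.5+90)
for x in(12,134,255,374,497,618,742): print("f",ray(d,*P(x,254),58).round(1))
for x in(25,138,254,368,484,598,712): print("b",ray(d,*P(x,485),58).round(1))
for n,(x,y,z) in dict(r=(752,22,6),).items(): print(n,ray(d,*P(x,y),z).round(1))
E
python3 rowpos.py
```

```text
t 9.18 pos [503.4 160.5 305.4] rot [-3.1413e+00 -7.0000e-04  1.5930e+00] F [ 0.4 -0.6 -0.1] w 0.2 q [ 0.23  0.08  1.81  0.    1.26 -1.37]
f [499.7  74.1  58. ]
f [498.7 120.5  58. ]
f [497.7 166.6  58. ]
f [496.7 211.9  58. ]
f [495.6 258.8  58. ]
f [494.6 305.   58. ]
f [493.5 352.3  58. ]
b [595.3  74.9  58. ]
b [594.3 121.1  58. ]
b [593.3 168.5  58. ]
b [592.3 215.2  58. ]
b [591.3 262.8  58. ]
b [590.3 309.5  58. ]
b [589.3 356.3  58. ]
r [407.3 367.3   6. ]
```

>>> drive_tool([
  [[-0.0217,0.0384,0,0,0],[-0.0217,0.0384,0,0,0],[-0.0217,0.0384,0,0,0],[0,0,0.05,0,0],[0,0,0.05,0,0],[0,0,0.05,0,0],[0,0,0.04,0,0],[0,0,0,0,0]],
])

```text
t: 10.18
ee_pos: [616.4, 92.6, 111.2]
ee_rot: [-3.132, 0.001, 1.586]
wrist_force: [0.2, -0.2, 0.6]
width: 0.2
```

```bash
python3 - <<'E'
from h import *
d=grab("wrist","w9",None,1.5); st()
E
```

```text
t 10.22 pos [618.8  93.  114.1] rot [-3.1375e+00  4.0000e-04  1.5862e+00] F [-0.   0.1  0.3] w 0.3 q [ 0.08  0.47  1.72 -0.    0.95 -1.51]
```

View pics/w9.png

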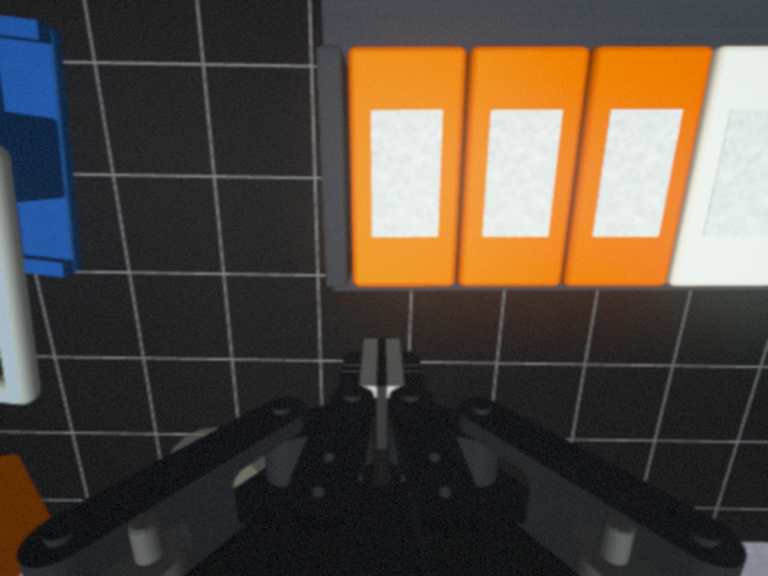

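```bash
python3 - <<'E'
from h import *
d=grab("wrist"); st()
for x,y in [(353,285),(457,285),(668,285),(349,48),(466,48)]: print(ray(d,x/1.5,y/1.5,58).round(1))
E
```

```text
t 10.28 pos [620.7  93.4 116.4] rot [3.1410e+00 1.0000e-04 1.5865e+00] F [ 0.7  0.4 -0.2] w 0.3 q [ 0.08  0.47  1.72 -0.    0.95 -1.51]
[597.7  80.8  58. ]
[597.  127.6  58. ]
[595.6 222.4  58. ]
[503.   79.7  58. ]
[502.3 124.5  58. ]
```

>>> drive_tool([
  [[0.009,0,0,0,0],[0,0,0.036,0,0],[0,0,0.034,0,0],[0,0,0,0,0],[0,0,0,0,0]],
])

```text
t: 10.9
ee_pos: [621.7, 103.8, 48.1]
ee_rot: [3.138, -0.0, 1.588]
wrist_force: [-0.4, -0.3, 0.8]
width: 0.1
```

```bash
python3 - <<'E'
from h import *
d=grab("wrist","w10",None,1.5); st()
E
```

```text
t 10.95 pos [622.  103.8  48.5] rot [ 3.1369e+00 -4.0000e-04  1.5878e+00] F [ 0.7 -0.1  0.4] w 0.1 q [ 0.1   0.57  1.73  0.    0.83 -1.49]
```

View pics/w10.png

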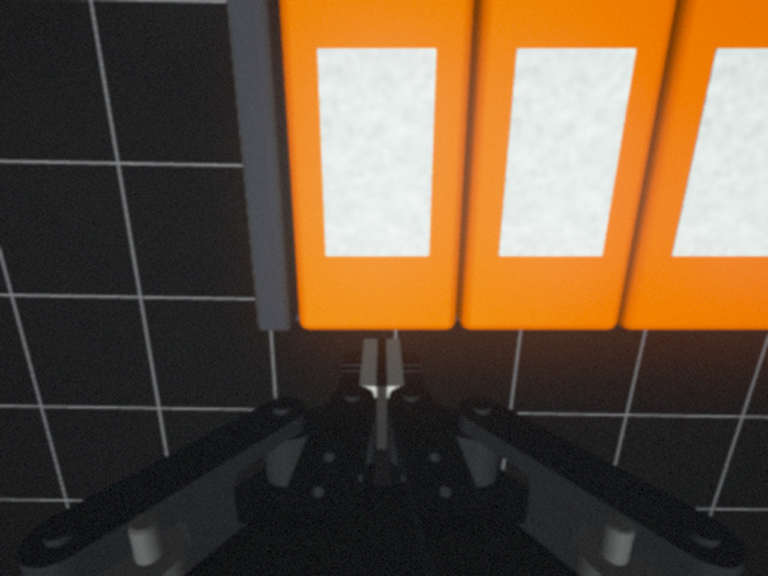

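>>> drive_tool([
  [[0,-0.015,0.002,0,0],[0,-0.015,0,0,0],[0,-0.015,0,0,0],[0,-0.015,0,0,0],[0,-0.015,0,0,0],[0,-0.015,0,0,0],[0,0,0,0,0]],
])

```text
t: 11.82
ee_pos: [527.9, 101.8, 44.0]
ee_rot: [-3.139, 0.0, 1.588]
wrist_force: [-1.4, 0.0, 5.9]
width: 0.1
```

```bash
python3 - <<'E'
from h import *
d=grab("wrist","w11",None,1.5); st()
d=grab("top","t11",(145,150,265,235),6.5)
E
```

```text
t 11.88 pos [528.  101.8  44. ] rot [-3.1389e+00  1.0000e-04  1.5877e+00] F [-0.6  0.1  5.9] w -0.2 q [ 0.11  0.45  1.95  0.    0.74 -1.48]
```

View pics/w11.png

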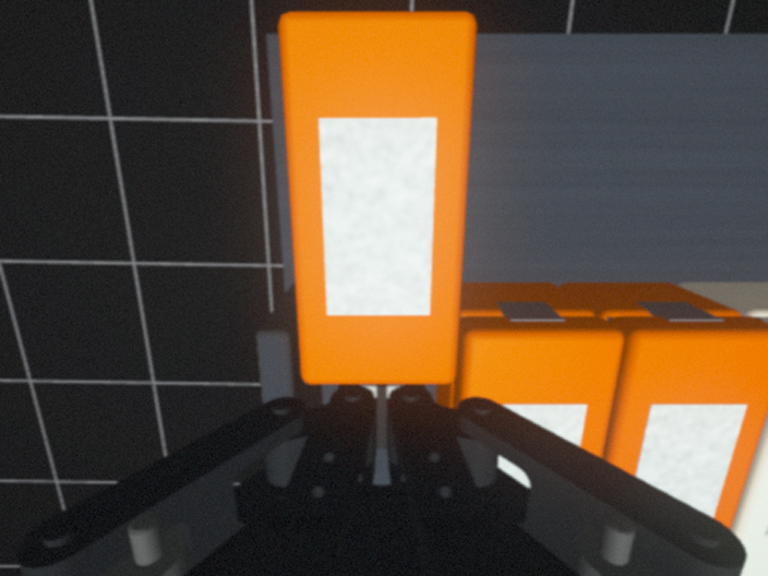

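View pics/t11.png

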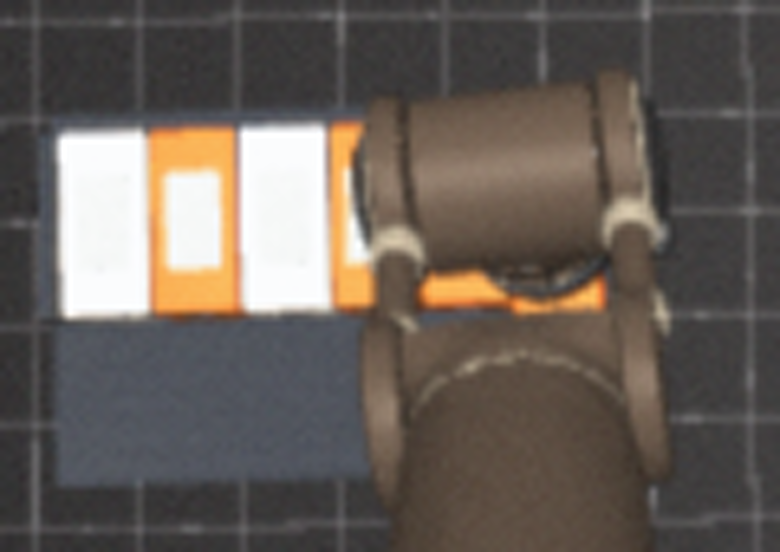

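```bash
python3 - <<'E'
from h import *
d=grab("wrist"); st()
for x,y in [(281,13),(475,13),(301,384),(456,384),(465,334),(620,332)]: print(ray(d,x/1.5,y/1.5,58).round(1))
print(ray(d,300/1.5,35/1.5,6))
E
```

```text
t 11.97 pos [528.2 101.8  44. ] rot [-3.1387e+00  1.0000e-04  1.5876e+00] F [-1.3 -0.2  6.9] w 0.5 q [ 0.11  0.45  1.95  0.    0.75 -1.48]
[422.6  78.4  58. ]
[421.9 121.8  58. ]
[516.1  79.1  58. ]
[515.3 124.   58. ]
[499.6 125.5  58. ]
[498.3 168.5  58. ]
[413.10798015  73.05637255   6.        ]
```

>>> drive_tool([
  [[0,0.006,0,0,0],[0,0,-0.05,0,0],[0,0,-0.04,0,0],[0,-0.033,0,0,0.05],[0,-0.032,0,0,0.085],[0,0,0,0,0.085],[0,0,0,0,0.085],[0,0,0,0,0.085]],
])

```text
t: 12.98
ee_pos: [471.6, 100.9, 133.8]
ee_rot: [3.141, -0.0, 1.588]
wrist_force: [-0.4, 1.0, 0.6]
width: 84.8
```

```bash
python3 - <<'E'
from h import *
d=grab("wrist","w12",None,1.5); st()
E
```

```text
t 13.03 pos [471.7 100.8 133.8] rot [ 3.1412e+00 -1.0000e-04  1.5874e+00] F [-0.4  0.3 -0.3] w 84.8 q [ 0.12  0.2   2.06  0.    0.89 -1.47]
```

View pics/w12.png

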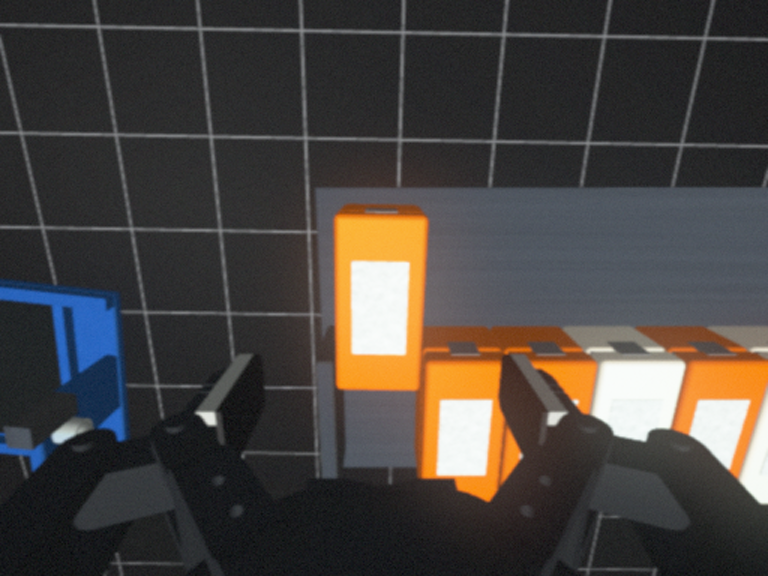

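>>> drive_tool([
  [[0,0,0.046,0,0.085],[0,0,0.046,0,0.085],[0,0,0,0,0.085],[0,0,0,0,0],[0,0,0,0,0],[0,0,0,0,0],[0,0,0,0,0],[0,0,0,0,0]],
])

```text
t: 14.02
ee_pos: [473.3, 101.1, 44.1]
ee_rot: [3.136, -0.0, 1.588]
wrist_force: [0.1, -1.1, 6.7]
width: 45.4
```

>>> drive_tool([
  [[0,0,-0.02,0,0],[0,0,-0.03,0,0],[0,0,-0.04,0,0],[0,0,0,0,0],[0,0,0,0,0]],
])

```text
t: 14.65
ee_pos: [470.2, 100.8, 131.5]
ee_rot: [-3.141, 0.0, 1.588]
wrist_force: [0.0, -0.3, -2.0]
width: 45.2
```

```bash
python3 - <<'E'
from h import *
d=grab("wrist","w13",None,1.5); st()
E
```

```text
t 14.7 pos [469.5 100.7 130.7] rot [-3.1392e+00  2.0000e-04  1.5876e+00] F [-0.9 -0.4 -1.6] w 45.5 q [ 0.12  0.2   2.06  0.    0.88 -1.47]
```

View pics/w13.png

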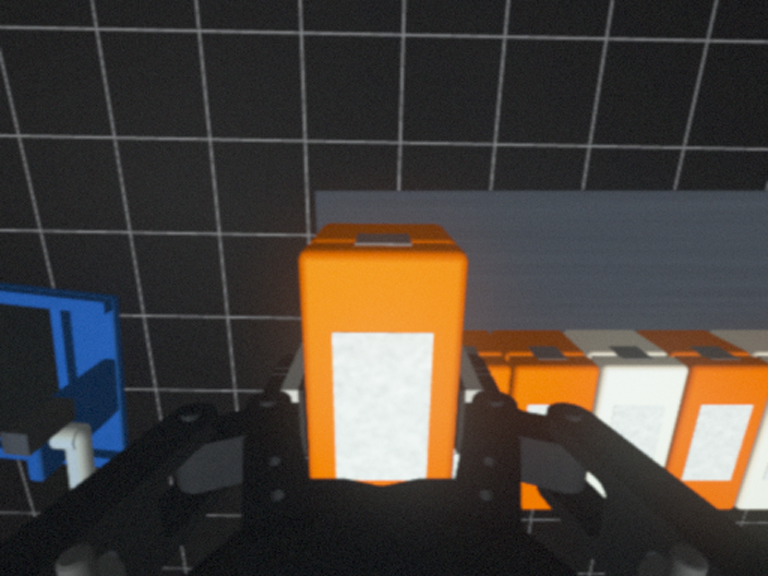

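```bash
cat > held.py <<'E'
from h import *
import sys
# front top edge center pixel (1.5x image), box top above tcp
x,y,dz=map(float,sys.argv[1:4])
d=grab("wrist"); s=st()
P=ray(d,x/1.5,y/1.5,s["ee_pos"][2]+dz)
dv=P[:2]-s["ee_pos"][:2]; print("front edge in tool xy",np.round(tool(s,*dv),1))
E
python3 held.py 384 253 14
```

```text
t 14.75 pos [469.3 100.6 130.3] rot [-3.1384e+00  3.0000e-04  1.5876e+00] F [-0.4  0.2 -1.1] w 45.5 q [ 0.12  0.2   2.06  0.    0.88 -1.47]
front edge in tool xy [  1.6 -50.8]
```

>>> drive_tool([
  [[0,0,-0.03,0.1146,0],[-0.0471,0.0093,0,0,0],[-0.0589,0.01165,0,0,0],[-0.0589,0.01165,0,0,0],[-0.0589,0.01165,0,0,0],[-0.0589,0.01165,0,0,0],[-0.0589,0.01165,0,0,0],[-0.0589,0.01165,0,0,0]],
])

```text
t: 15.75
ee_pos: [509.5, -306.8, 159.6]
ee_rot: [-3.139, -0.002, 1.473]
wrist_force: [1.5, 1.3, -0.4]
width: 45.4
```

>>> drive_tool([
  [[-0.0471,0.0093,0,0,0],[-0.0236,0.0047,0,0,0],[0,0,0,0,0],[0,0,0,0,0],[0,0,0,0,0]],
])

```text
t: 16.38
ee_pos: [517.3, -375.6, 161.0]
ee_rot: [-3.14, -0.001, 1.474]
wrist_force: [-0.1, 0.3, -1.4]
width: 45.6
```

```bash
python3 - <<'E'
from h import *
d=grab("wrist","w14",None,1.5); s=st()
print(tool(s,*(np.array([516.1,-377.4])-s["ee_pos"][:2])))
E
```

```text
t 16.43 pos [ 517.5 -375.7  161.3] rot [-3.1406e+00 -9.0000e-04  1.4743e+00] F [ 0.1 -0.3 -3. ] w 45.3 q [-0.7   0.43  1.67  0.    1.04 -2.17]
(np.float64(-1.8029229281088015), np.float64(-1.233384124085547))
```

View pics/w14.png

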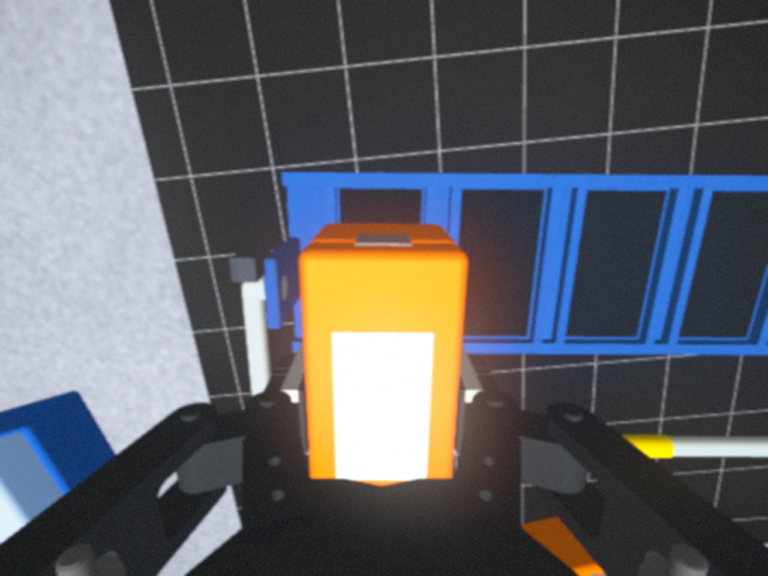

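```bash
python3 - <<'E'
from h import *
d=grab("wrist"); s=st()
def T(p,X): c,n=np.cos(p[2]),np.sin(p[2]); return [p[0]+c*X[0]-n*X[1],p[1]+n*X[0]+c*X[1],X[2]]
p=[525.3,-257.8,-.098]
for X in [(-62,-182,16),(-62,-40,16),(54,-11,8),(54,11,8),(62,40,0),(-54,-11,16),(-54,11,16)]: print(X,(proj(d,T(p,X))*1.5).round(1))
E
```

```text
t 16.48 pos [ 517.7 -375.9  161.6] rot [-3.1411e+00 -5.0000e-04  1.4744e+00] F [-0.9 -0.4 -1.5] w 45.5 q [-0.7   0.43  1.67  0.    1.04 -2.17]
(-62, -182, 16) [278.3 175.9]
(-62, -40, 16) [504.  176.2]
(54, -11, 8) [526.3 340. ]
(54, 11, 8) [556.4 340. ]
(62, 40, 0) [589.  345.3]
(-54, -11, 16) [548.5 189.2]
(-54, 11, 16) [583.2 189.3]
```

```bash
python3 -c "
import cv2
im=cv2.imread('pics/w14.png')[150:380,270:768]; cv2.imwrite('pics/w14c.png',cv2.resize(im,None,fx=1.6,fy=1.6))"
```

```text
(no output)
```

View pics/w14c.png

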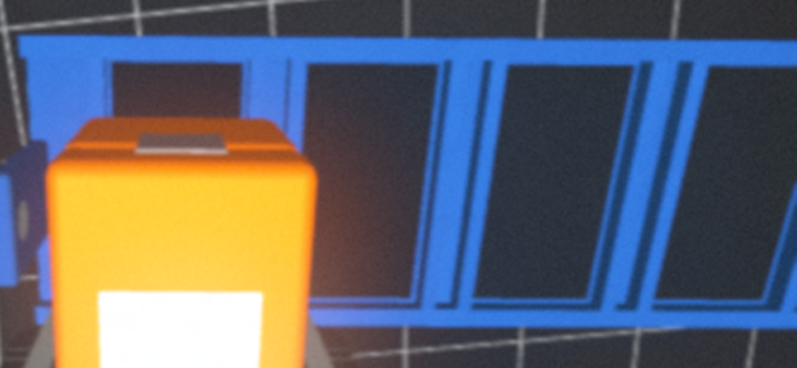

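>>> drive_tool([
  [[0,-0.0015,0.045,0,0],[0,0,0.045,0,0],[0,0,0.02,0,0],[0,0,0,0,0],[0,0,0,0,0]],
])

```text
t: 17.1
ee_pos: [517.6, -378.1, 53.7]
ee_rot: [3.139, 0.002, 1.473]
wrist_force: [0.2, -0.6, -1.5]
width: 45.3
```

>>> drive_tool([
  [[0,0,0.002,0,0],[0,0,0.002,0,0],[0,0,0,0,0]],
])

```text
t: 17.48
ee_pos: [517.3, -378.1, 49.8]
ee_rot: [3.139, 0.002, 1.473]
wrist_force: [-1.6, 2.3, 4.9]
width: 45.0
```

```bash
python3 - <<'E'
from h import *
d=grab("wrist","w15",None,1.5); s=st()
E
```

```text
t 17.52 pos [ 517.3 -378.1   49.8] rot [3.1389e+00 2.0000e-03 1.4730e+00] F [-1.7  2.4  6.2] w 45.5 q [-0.7   0.58  1.7  -0.    0.85 -2.17]
```

View pics/w15.png

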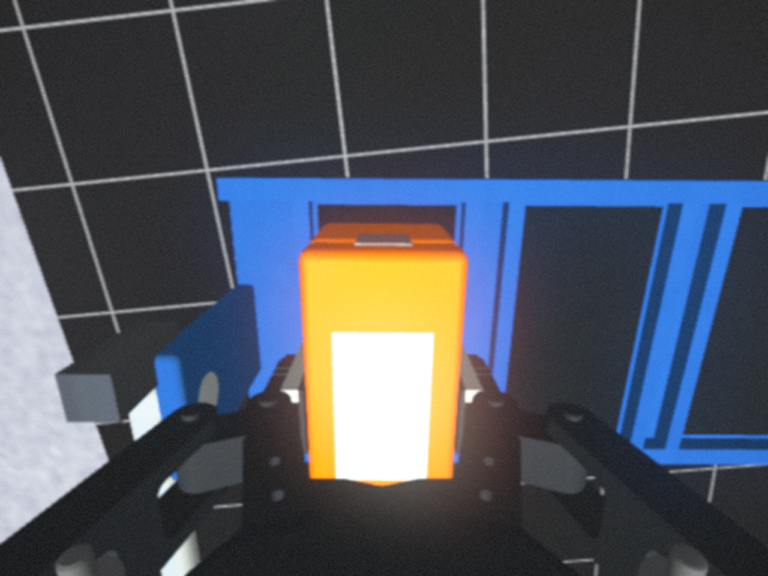

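>>> drive_tool([
  [[0.002,0,0,0,0],[0,0,0.002,0,0],[0,0,0,0,0]],
])

```text
t: 17.9
ee_pos: [516.2, -374.8, 46.3]
ee_rot: [-3.141, -0.001, 1.473]
wrist_force: [-1.6, 1.6, 5.6]
width: 45.4
```

>>> drive_tool([
  [[0,0,0.002,0,0],[0,0,0,0,0]],
])

```text
t: 18.15
ee_pos: [516.2, -374.8, 46.2]
ee_rot: [-3.14, -0.001, 1.473]
wrist_force: [-6.1, 4.4, 15.1]
width: 45.8
```

>>> drive_tool([
  [[0,0,-0.002,0,0.06],[0,0,0,0,0.06],[0,0,0,0,0.06],[0,0,-0.03,0,0.06],[0,0,-0.05,0,0.06],[0,0,-0.05,0,0.06],[0,0,-0.02,0,0.03],[0,0,0,0,0]],
])

```text
t: 19.15
ee_pos: [517.0, -375.6, 197.0]
ee_rot: [3.139, 0.002, 1.473]
wrist_force: [-0.2, 0.6, 0.3]
width: 24.1
```

```bash
python3 - <<'E'
from h import *
d=grab("wrist","w16",None,1.5); s=st()
E
```

```text
t 19.2 pos [ 515.8 -374.7  194.8] rot [-3.1406e+00 -7.0000e-04  1.4729e+00] F [ 0.1  0.3 -0.4] w 17.2 q [-0.7   0.39  1.65  0.    1.1  -2.17]
```

View pics/w16.png

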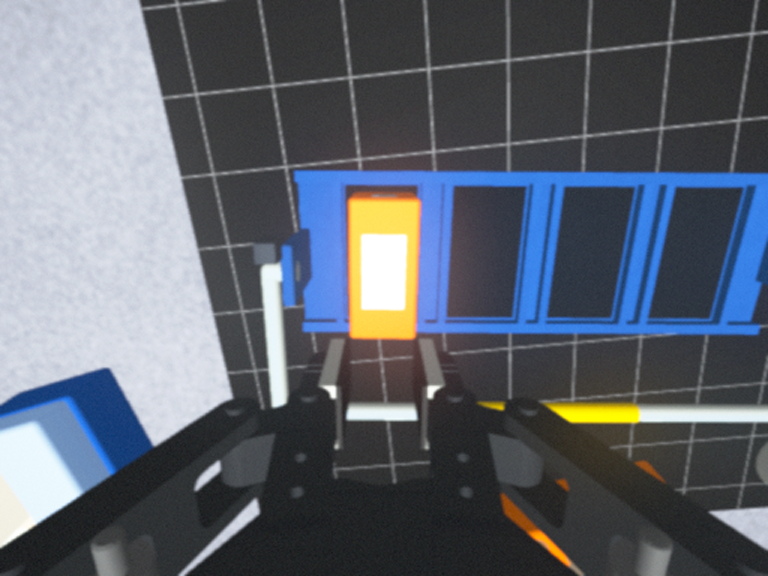

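>>> drive_tool([
  [[0,0,0,-0.1146,0],[0.0581,0.0128,0,0,0],[0.0581,0.0128,0,0,0],[0.0581,0.0128,0,0,0],[0.0581,0.0128,0,0,0],[0.0581,0.0128,0,0,0],[0.0581,0.0128,0,0,0],[0.0581,0.0128,0,0,0]],
])

```text
t: 20.2
ee_pos: [597.1, 34.9, 192.2]
ee_rot: [-3.136, -0.0, 1.587]
wrist_force: [-0.5, -0.4, 0.5]
width: -0.0
```

>>> drive_tool([
  [[0.0581,0.0128,0,0,0],[0.0581,0.0128,0,0,0],[0,0,0.04,0,0],[0,0,0.04,0,0],[0,0,0,0,0],[0,0,0,0,0]],
])

```text
t: 20.95
ee_pos: [622.3, 149.4, 115.0]
ee_rot: [-3.14, 0.0, 1.587]
wrist_force: [0.5, 0.2, 1.2]
width: 0.0
```

```bash
python3 - <<'E'
from h import *
d=grab("wrist","w17",None,1.5); s=st()
d=grab("top","t17",None,1.5)
E
```

```text
t 21.0 pos [623.5 149.5 116.4] rot [ 3.1404e+00 -2.0000e-04  1.5871e+00] F [-0.2  0.4  0.5] w -0.0 q [ 0.17  0.49  1.69  0.    0.96 -1.42]
```

View pics/w17.png

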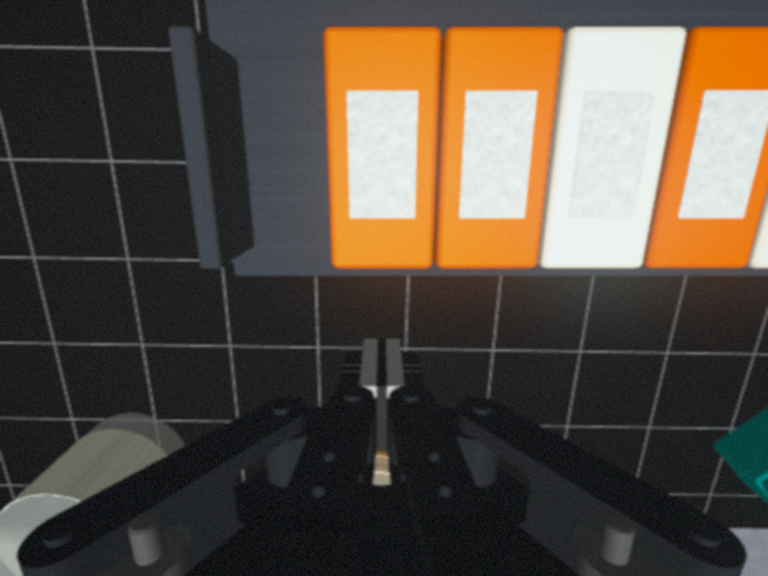

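View pics/t17.png

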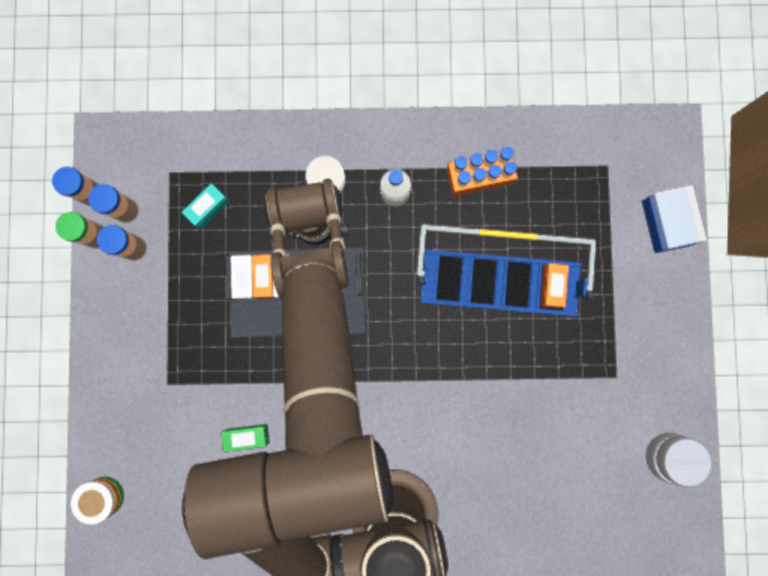

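>>> drive_tool([
  [[0.001,0,0.036,0,0],[0,0,0.034,0,0],[0,-0.015,0,0,0],[0,-0.015,0,0,0],[0,-0.015,0,0,0],[0,-0.015,0,0,0],[0,-0.015,0,0,0],[0,-0.015,0,0,0]],
])

```text
t: 22.05
ee_pos: [532.4, 149.3, 46.5]
ee_rot: [3.14, -0.0, 1.588]
wrist_force: [1.8, 0.1, 1.2]
width: -0.1
```

>>> drive_tool([
  [[0,0.004,0,0,0],[0,0.003,-0.02,0,0],[0,0,-0.04,0,0],[0,0,-0.03,0,0],[0,-0.033,0,0,0.05],[0,-0.032,0,0,0.085],[0,0,0,0,0.085],[0,0,0,0,0.085]],
])

```text
t: 23.05
ee_pos: [475.8, 148.3, 136.0]
ee_rot: [3.14, -0.0, 1.588]
wrist_force: [0.1, 0.9, -0.5]
width: 72.7
```

```bash
python3 - <<'E'
from h import *
d=grab("wrist","w18",None,1.5); s=st()
E
```

```text
t 23.1 pos [476.1 148.3 136.1] rot [ 3.1400e+00 -2.0000e-04  1.5875e+00] F [ 0.3  0.9 -0.1] w 78.8 q [ 0.21  0.22  2.02 -0.    0.9  -1.37]
```

View pics/w18.png

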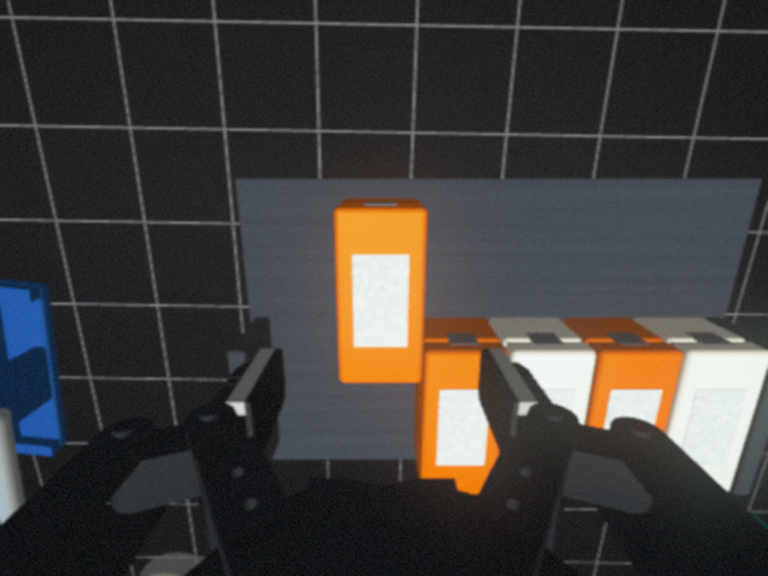

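>>> drive_tool([
  [[0,-0.004,0.046,0,0.085],[0,0,0.046,0,0.085],[0,0,0,0,0.085],[0,0,0,0,0],[0,0,0,0,0],[0,0,0,0,0],[0,0,0,0,0],[0,0,0,0,0]],
])

```text
t: 24.1
ee_pos: [473.2, 148.6, 46.1]
ee_rot: [3.136, -0.001, 1.588]
wrist_force: [-0.3, -0.2, 6.1]
width: 45.3
```

>>> drive_tool([
  [[0,0,-0.02,0,0],[0,0,-0.03,0,0],[0,0,-0.04,0,0],[0,0,-0.03,0.1146,0],[0,0,0,0,0],[0,0,0,0,0]],
])

```text
t: 24.85
ee_pos: [469.8, 147.9, 163.0]
ee_rot: [-3.14, 0.0, 1.474]
wrist_force: [-0.3, -0.1, -2.0]
width: 45.6
```

```bash
python3 - <<'E'
from h import *
d=grab("wrist","w19",None,1.5); s=st()
E
```

```text
t 24.9 pos [469.3 147.8 162.3] rot [-3.1388e+00  9.0000e-04  1.4741e+00] F [ 0.7  0.2 -1.4] w 45.2 q [ 0.22  0.17  2.02  0.    0.96 -1.26]
```

View pics/w19.png

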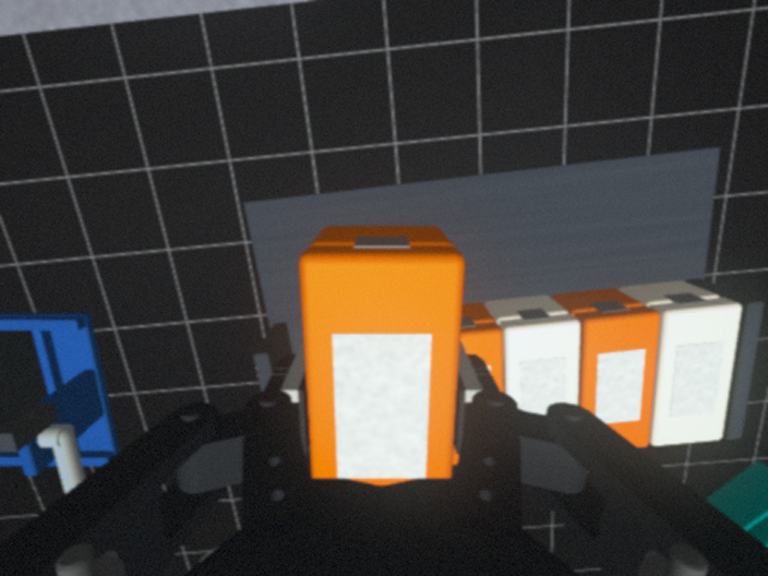

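>>> drive_tool([
  [[-0.0444,0.01,0,0,0],[-0.0564,0.0127,0,0,0],[-0.0564,0.0127,0,0,0],[-0.0564,0.0127,0,0,0],[-0.0564,0.0127,0,0,0],[-0.0564,0.0127,0,0,0],[-0.0564,0.0127,0,0,0],[-0.0526,0.0115,0,0,0]],
])

```text
t: 25.9
ee_pos: [524.3, -296.1, 161.3]
ee_rot: [-3.138, -0.002, 1.473]
wrist_force: [0.7, 0.2, 0.3]
width: 45.5
```

>>> drive_tool([
  [[0,0,0.04,0,0],[0,0,0.03,0,0],[0,0,0,0,0],[0,0,0,0,0],[0,0,0,0,0]],
])

```text
t: 26.52
ee_pos: [526.6, -295.2, 95.3]
ee_rot: [3.139, 0.001, 1.474]
wrist_force: [-0.1, -0.9, -1.0]
width: 45.1
```

```bash
python3 - <<'E'
from h import *
d=grab("wrist","w20",None,1.5); s=st()
print(tool(s,*(np.array([524,-295.2])-s["ee_pos"][:2])))
E
```

```text
t 26.57 pos [ 526.6 -295.2   95.4] rot [3.1389e+00 1.4000e-03 1.4736e+00] F [ 0.8  1.2 -1.8] w 45.5 q [-0.58  0.46  1.79  0.    0.89 -2.06]
(np.float64(-0.2398601308980923), np.float64(-2.60761081901703))
```

View pics/w20.png

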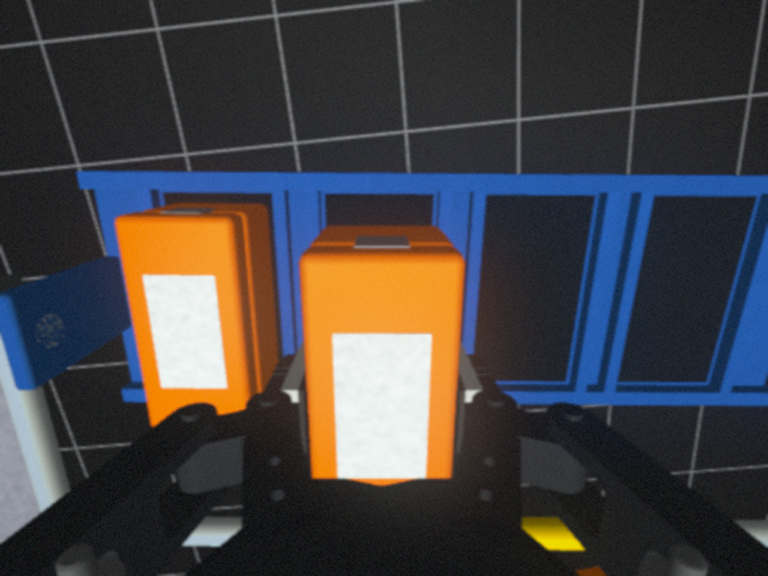

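>>> drive_tool([
  [[0,-0.002,0.03,0,0],[0,0,0.013,0,0],[0,0,0.002,0,0],[0,0,0.002,0,0],[0,0,0.002,0,0],[0,0,0,0,0]],
])

```text
t: 27.32
ee_pos: [523.8, -294.7, 48.2]
ee_rot: [-3.141, -0.0, 1.473]
wrist_force: [-6.7, 4.4, 14.1]
width: 45.5
```

>>> drive_tool([
  [[0,0,0.002,0,0],[0,0,0,0,0]],
])

```text
t: 27.58
ee_pos: [523.8, -294.7, 48.1]
ee_rot: [-3.14, -0.001, 1.473]
wrist_force: [-11.4, 6.4, 24.8]
width: 45.2
```

>>> drive_tool([
  [[0,0,-0.004,0,0.06],[0,0,0,0,0.06],[0,0,0,0,0.06],[0,0,-0.03,0,0.06],[0,0,-0.05,0,0.06],[0,0,-0.05,0,0.06],[0,0,-0.02,0,0.03],[0,0,0,0,0]],
])

```text
t: 28.58
ee_pos: [524.2, -295.1, 197.8]
ee_rot: [3.139, 0.001, 1.473]
wrist_force: [-0.7, -0.0, -1.1]
width: 24.5
```

```bash
python3 - <<'E'
from h import *
d=grab("wrist","w21",None,1.5); s=st()
d=grab("top","t21",(130,140,410,240),2.8)
E
```

```text
t 28.62 pos [ 523.1 -294.3  195.9] rot [-3.1407e+00 -5.0000e-04  1.4730e+00] F [ 0.1 -0.6 -0.5] w 16.8 q [-0.59  0.32  1.74  0.    1.08 -2.06]
```

View pics/w21.png

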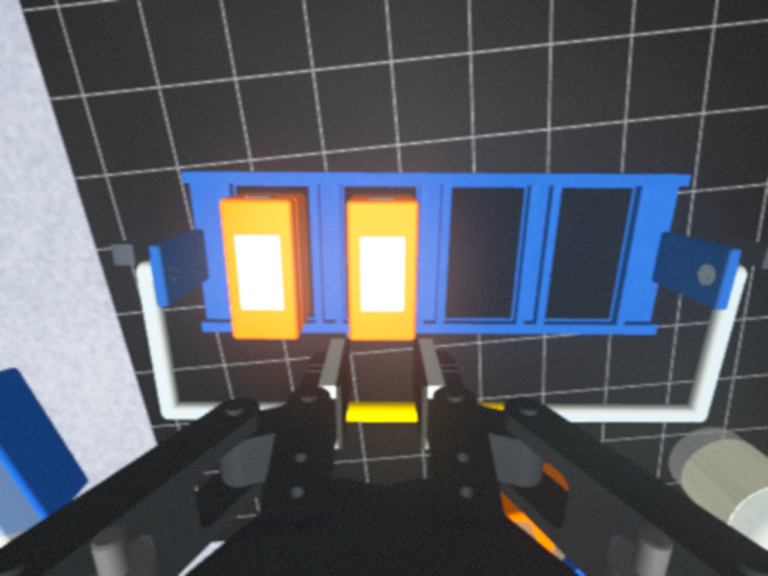

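View pics/t21.png

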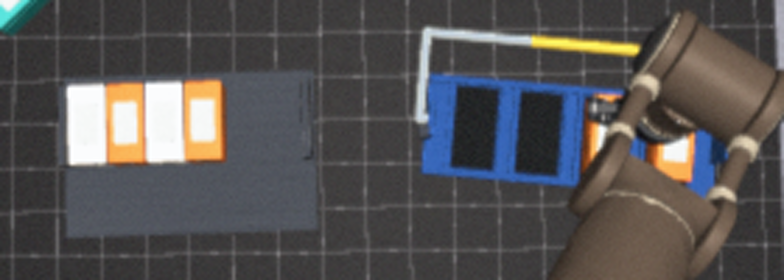

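>>> drive_tool([
  [[0,0,0,-0.1146,0],[0.0543,0.0119,0,0,0],[0.0543,0.0119,0,0,0],[0.0543,0.0119,0,0,0],[0.0543,0.0119,0,0,0],[0.0543,0.0119,0,0,0],[0.0543,0.0119,0,0,0],[0.0543,0.0119,0,0,0]],
])

```text
t: 29.68
ee_pos: [598.7, 88.5, 193.4]
ee_rot: [-3.136, 0.0, 1.588]
wrist_force: [0.5, -0.9, 0.5]
width: 0.0
```

>>> drive_tool([
  [[0.0543,0.0119,0,0,0],[0.0543,0.0119,0,0,0],[0,0,0.04,0,0],[0,0,0.04,0,0],[0,0,0,0,0],[0,0,0,0,0]],
])

```text
t: 30.42
ee_pos: [622.1, 195.7, 116.1]
ee_rot: [-3.14, 0.0, 1.587]
wrist_force: [-0.9, 0.6, 0.9]
width: -0.0
```

```bash
python3 - <<'E'
from h import *
d=grab("wrist","w22",None,1.5); s=st()
E
```

```text
t 30.48 pos [623.2 195.8 117.6] rot [ 3.1402e+00 -4.0000e-04  1.5871e+00] F [0.3 0.7 0.9] w 0.0 q [ 0.24  0.51  1.65  0.    0.98 -1.35]
```

View pics/w22.png

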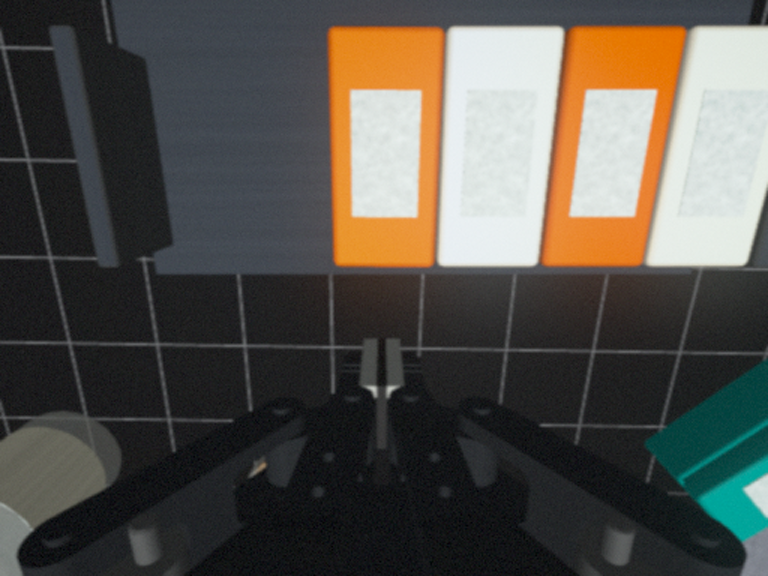

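>>> drive_tool([
  [[0.001,0,0.037,0,0],[0,0,0.036,0,0],[0,-0.015,0,0,0],[0,-0.015,0,0,0],[0,-0.015,0,0,0],[0,-0.015,0,0,0],[0,-0.015,0,0,0],[0,-0.015,0,0,0]],
])

```text
t: 31.48
ee_pos: [531.9, 195.6, 44.5]
ee_rot: [3.14, -0.0, 1.588]
wrist_force: [1.6, -0.7, 0.5]
width: 0.2
```

>>> drive_tool([
  [[0,0.004,0,0,0],[0,0.003,-0.02,0,0],[0,0,-0.04,0,0],[0,0,-0.03,0,0],[0,-0.035,0,0,0.05],[0,-0.034,0,0,0.085],[0,0,0,0,0.085],[0,0,0,0,0.085]],
])

```text
t: 32.48
ee_pos: [470.8, 194.5, 133.8]
ee_rot: [3.141, -0.0, 1.588]
wrist_force: [1.1, -0.6, -0.4]
width: 72.3
```

```bash
python3 - <<'E'
from h import *
d=grab("wrist","w23",None,1.5); s=st()
E
```

```text
t 32.52 pos [471.4 194.5 134. ] rot [ 3.1403e+00 -3.0000e-04  1.5876e+00] F [ 0.2  0.2 -0.5] w 79.1 q [ 0.31  0.25  1.99 -0.    0.9  -1.28]
```

View pics/w23.png

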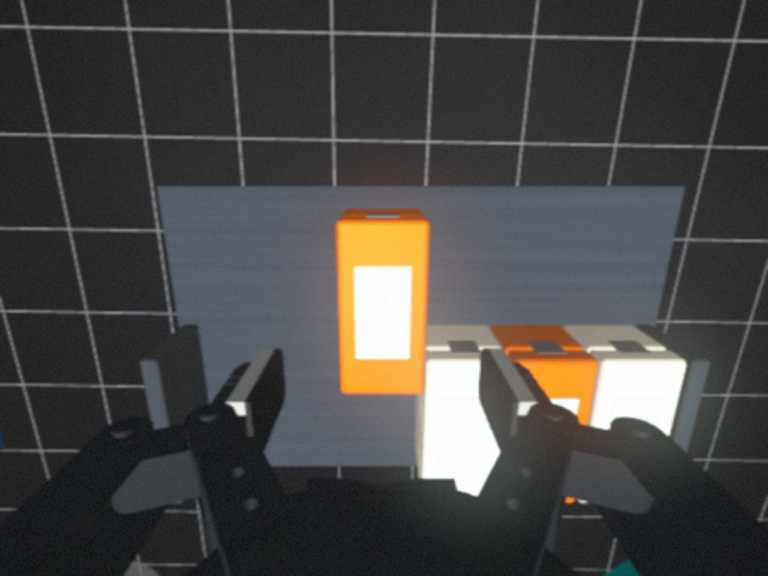

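>>> drive_tool([
  [[0,0.0025,0.046,0,0.085],[0,0,0.043,0,0.085],[0,0,0,0,0.085],[0,0,0,0,0],[0,0,0,0,0],[0,0,0,0,0],[0,0,0,0,0],[0,0,0,0,0]],
])

```text
t: 33.52
ee_pos: [475.0, 195.1, 47.0]
ee_rot: [3.137, -0.001, 1.588]
wrist_force: [1.4, 0.0, 6.2]
width: 45.2
```

>>> drive_tool([
  [[0,0,-0.02,0,0],[0,0,-0.03,0,0],[0,0,-0.04,0,0],[0,0,-0.03,0.1146,0],[0,0,0,0,0],[0,0,0,0,0]],
])

```text
t: 34.28
ee_pos: [471.8, 194.1, 163.9]
ee_rot: [-3.14, 0.001, 1.474]
wrist_force: [-0.2, 0.1, -2.1]
width: 45.2
```

```bash
python3 - <<'E'
from h import *
d=grab("wrist","w24",None,1.5); s=st()
print(np.array(tool(s,*(np.array([531.8,-215.6])-s["ee_pos"][:2]))))
E
```

```text
t 34.33 pos [471.4 193.9 163.3] rot [-3.1388e+00  1.2000e-03  1.4741e+00] F [-0.2 -0.6 -1.9] w 45.4 q [ 0.3   0.2   1.97 -0.    0.97 -1.17]
[-401.80176978   99.60450609]
```

View pics/w24.png

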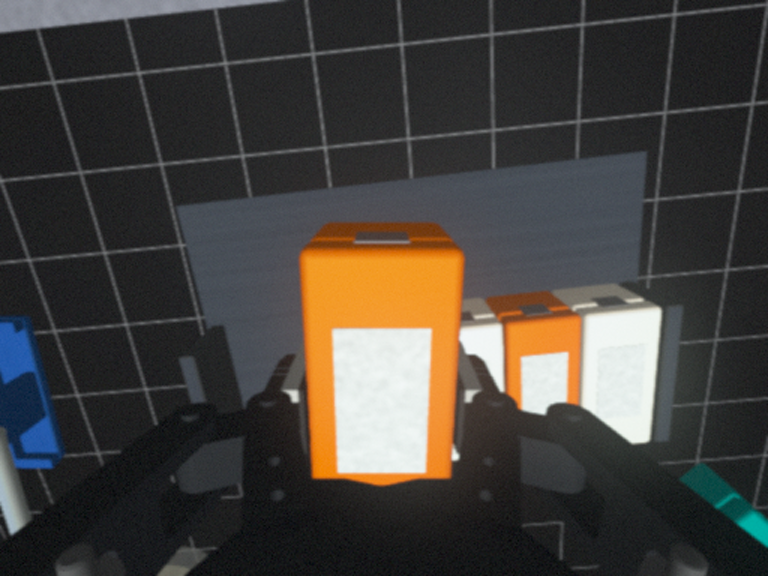

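>>> drive_tool([
  [[-0.0402,0.01,0,0,0],[-0.0535,0.0133,0,0,0],[-0.0535,0.0133,0,0,0],[-0.0535,0.0133,0,0,0],[-0.0535,0.0133,0,0,0],[-0.0535,0.0133,0,0,0],[-0.0535,0.0133,0,0,0],[-0.0406,0.0102,0,0,0]],
])

```text
t: 35.33
ee_pos: [532.0, -217.1, 162.5]
ee_rot: [-3.138, -0.001, 1.472]
wrist_force: [-0.4, -0.2, -1.9]
width: 45.2
```

>>> drive_tool([
  [[0,0,0.04,0,0],[0,0,0.03,0,0],[0,0,0,0,0],[0,0,0,0,0],[0,0,0,0,0]],
])

```text
t: 35.95
ee_pos: [534.3, -215.6, 96.2]
ee_rot: [3.139, 0.001, 1.474]
wrist_force: [-0.0, 0.1, -1.0]
width: 45.4
```

```bash
python3 - <<'E'
from h import *
d=grab("wrist","w25",None,1.5); s=st()
print(tool(s,*(np.array([531.8,-215.6])-s["ee_pos"][:2])))
E
```

```text
t 36.0 pos [ 534.3 -215.6   96.3] rot [3.1388e+00 1.0000e-03 1.4735e+00] F [-0.7  0.4 -1.2] w 45.6 q [-0.46  0.41  1.85  0.    0.87 -1.93]
(np.float64(-0.23107224154438144), np.float64(-2.5068525074557084))
```

View pics/w25.png

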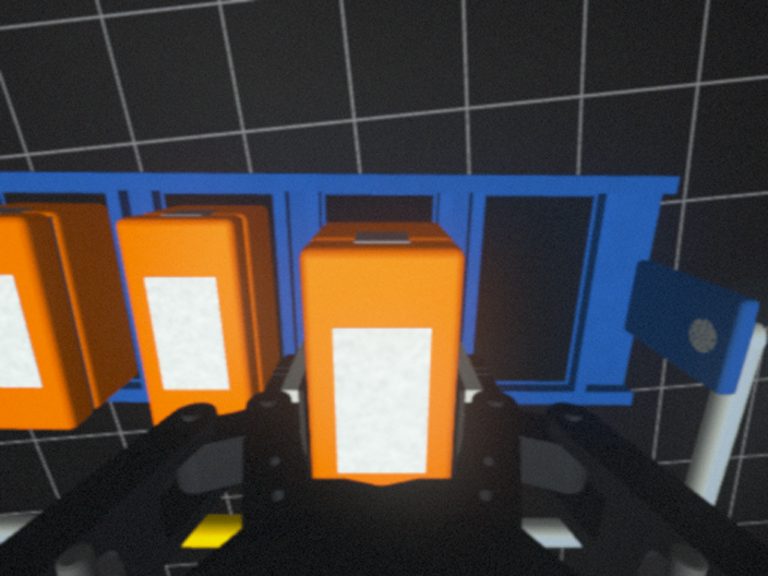

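>>> drive_tool([
  [[0,-0.001,0.03,0,0],[0,0,0.013,0,0],[0,0,0.002,0,0],[0,0,0.002,0,0],[0,0,0.002,0,0],[0,0,0,0,0]],
])

```text
t: 36.75
ee_pos: [532.3, -215.3, 49.0]
ee_rot: [-3.141, -0.0, 1.473]
wrist_force: [-7.1, 3.1, 15.0]
width: 45.0
```

>>> drive_tool([
  [[0,0,-0.003,0,0.06],[0,0,0,0,0.06],[0,0,0,0,0.06],[0,0,-0.03,0,0.06],[0,0,-0.05,0,0.06],[0,0,-0.05,0,0.06],[0,0,-0.02,0,0.03],[0,0,0,0,0]],
])

```text
t: 37.75
ee_pos: [533.6, -215.9, 200.9]
ee_rot: [3.137, 0.002, 1.473]
wrist_force: [0.2, 0.1, -0.0]
width: 24.3
```

```bash
python3 - <<'E'
from h import *
d=grab("wrist","w26",None,1.5); s=st()
d=grab("top","t26",(130,110,410,240),2.8)
E
```

```text
t 37.8 pos [ 532.3 -215.3  198.9] rot [3.1407e+00 3.0000e-04 1.4730e+00] F [-1.1 -0.4 -0.3] w 16.8 q [-0.46  0.27  1.8  -0.    1.06 -1.93]
```

View pics/w26.png

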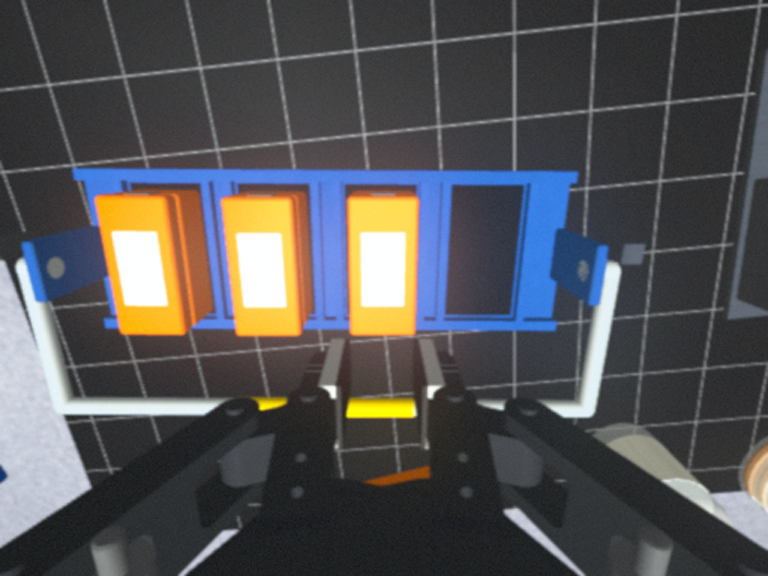

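View pics/t26.png

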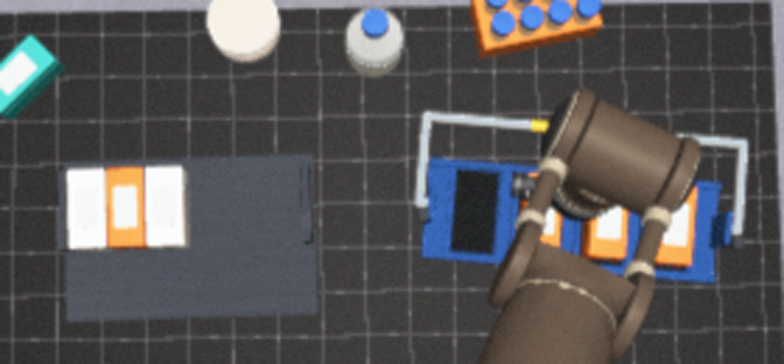

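>>> drive_tool([
  [[0,0,0,-0.1146,0],[0.056,0.0109,0,0,0],[0.056,0.0109,0,0,0],[0.056,0.0109,0,0,0],[0.056,0.0109,0,0,0],[0.056,0.0109,0,0,0],[0.056,0.0109,0,0,0],[0.056,0.0109,0,0,0]],
])

```text
t: 38.85
ee_pos: [600.5, 179.6, 195.9]
ee_rot: [-3.137, 0.001, 1.588]
wrist_force: [0.2, -0.5, -0.2]
width: -0.1
```

>>> drive_tool([
  [[0.056,0.0109,0,0,0],[0.056,0.0109,0,0,0],[0,0,0.04,0,0],[0,0,0.04,0,0],[0,0,0,0,0],[0,0,0,0,0]],
])

```text
t: 39.6
ee_pos: [621.7, 290.2, 118.4]
ee_rot: [-3.141, 0.0, 1.587]
wrist_force: [0.5, 1.0, 0.1]
width: 0.3
```

```bash
python3 - <<'E'
from h import *
d=grab("wrist","w27",None,1.5); s=st()
E
```

```text
t 39.65 pos [622.8 290.5 119.9] rot [ 3.1398e+00 -7.0000e-04  1.5872e+00] F [0.2 0.  0.2] w 0.6 q [ 0.37  0.56  1.56  0.    1.01 -1.21]
```

View pics/w27.png

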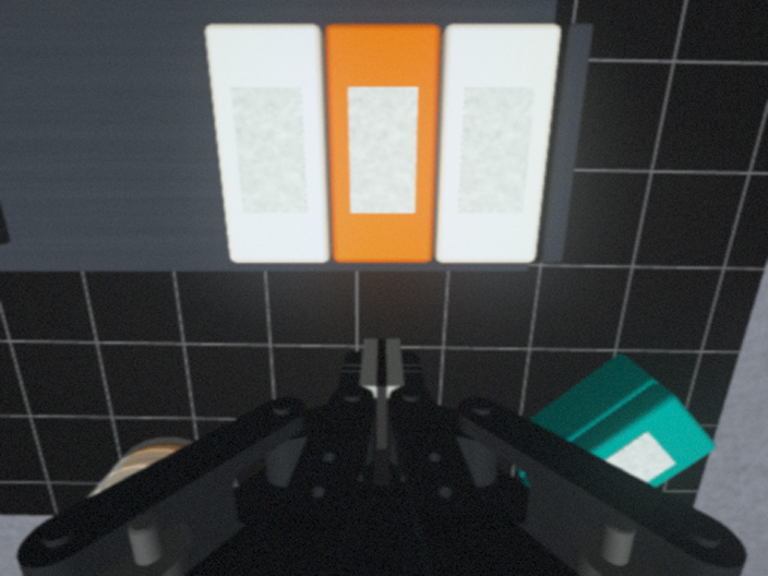

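>>> drive_tool([
  [[0.001,0,0.039,0,0],[0,0,0.036,0,0],[0,-0.015,0,0,0],[0,-0.015,0,0,0],[0,-0.015,0,0,0],[0,-0.015,0,0,0],[0,-0.015,0,0,0],[0,-0.015,0,0,0]],
])

```text
t: 40.65
ee_pos: [531.5, 290.3, 44.7]
ee_rot: [3.14, -0.001, 1.588]
wrist_force: [2.7, 0.1, 1.2]
width: 0.1
```

>>> drive_tool([
  [[0,0.004,0,0,0],[0,0.003,-0.02,0,0],[0,0,-0.04,0,0],[0,0,-0.03,0,0],[0,-0.035,0,0,0.05],[0,-0.034,0,0,0.085],[0,0,0,0,0.085],[0,0,0,0,0.085]],
])

```text
t: 41.65
ee_pos: [470.9, 289.2, 134.7]
ee_rot: [3.14, -0.001, 1.588]
wrist_force: [0.2, 0.1, 0.3]
width: 72.2
```

```bash
python3 - <<'E'
from h import *
d=grab("wrist","w28",None,1.5); s=st()
E
```

```text
t 41.7 pos [471.3 289.2 134.6] rot [ 3.1396e+00 -8.0000e-04  1.5873e+00] F [ 0.5 -0.8 -1.2] w 79.1 q [ 0.47  0.32  1.89 -0.    0.93 -1.12]
```

View pics/w28.png

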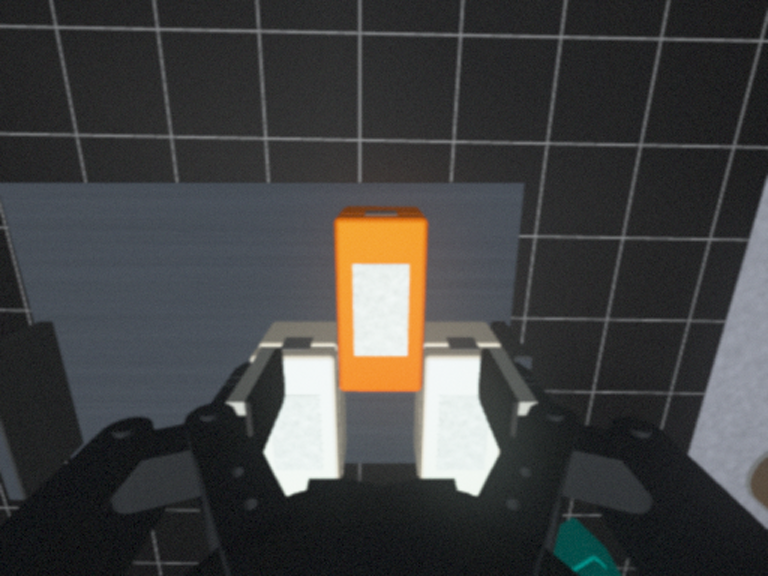

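>>> drive_tool([
  [[0,0,0.046,0,0.085],[0,0,0.044,0,0.085],[0,0,0,0,0.085],[0,0,0,0,0],[0,0,0,0,0],[0,0,0,0,0],[0,0,0,0,0],[0,0,0,0,0]],
])

```text
t: 42.7
ee_pos: [471.9, 289.9, 46.2]
ee_rot: [3.137, -0.002, 1.588]
wrist_force: [0.6, -0.1, 6.3]
width: 45.4
```

>>> drive_tool([
  [[0,0,-0.02,0,0],[0,0,-0.03,0,0],[0,0,-0.04,0,0],[0,0,-0.03,0.1146,0],[0,0,0,0,0],[0,0,0,0,0]],
])

```text
t: 43.45
ee_pos: [468.7, 288.4, 163.0]
ee_rot: [-3.14, 0.001, 1.475]
wrist_force: [-0.1, -0.3, -2.2]
width: 45.3
```

```bash
python3 - <<'E'
from h import *
d=grab("wrist","w29",None,1.5); s=st()
print(np.array(tool(s,*(np.array([539.6,-136.0])-s["ee_pos"][:2]))))
E
```

```text
t 43.5 pos [468.3 288.1 162.2] rot [-3.1387e+00  1.8000e-03  1.4743e+00] F [-0.5 -0.1 -2.3] w 45.0 q [ 0.47  0.28  1.88  0.    0.98 -1.  ]
[-415.299598    111.87505686]
```

View pics/w29.png

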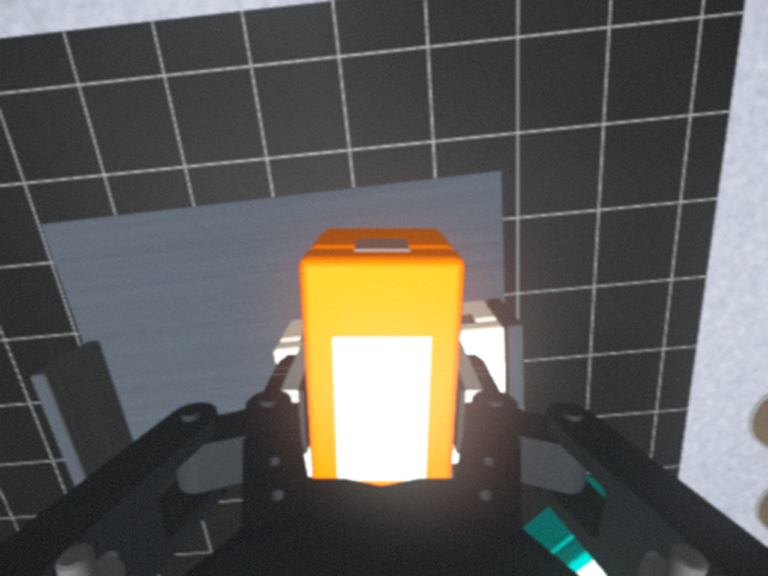

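>>> drive_tool([
  [[-0.0415,0.0111,0,0,0],[-0.0545,0.0145,0,0,0],[-0.0545,0.0145,0,0,0],[-0.0545,0.0145,0,0,0],[-0.0545,0.0145,0,0,0],[-0.0545,0.0145,0,0,0],[-0.0545,0.0145,0,0,0],[-0.0468,0.0126,0,0,0]],
])

```text
t: 44.5
ee_pos: [538.1, -137.0, 161.6]
ee_rot: [-3.138, -0.001, 1.473]
wrist_force: [1.1, 0.6, -1.4]
width: 45.1
```

>>> drive_tool([
  [[0,0,0.04,0,0],[0,0,0.03,0,0],[0,0,0,0,0],[0,0,0,0,0],[0,0,0,0,0]],
])

```text
t: 45.12
ee_pos: [540.6, -135.4, 95.2]
ee_rot: [3.139, 0.001, 1.474]
wrist_force: [-0.7, 0.9, -2.4]
width: 45.4
```

```bash
python3 - <<'E'
from h import *
d=grab("wrist","w30",None,1.5); s=st()
print(tool(s,*(np.array([538.4,-136])-s["ee_pos"][:2])))
E
```

```text
t 45.17 pos [ 540.6 -135.4   95.3] rot [3.1388e+00 7.0000e-04 1.4736e+00] F [ 0.5 -0.6 -1.2] w 45.3 q [-0.32  0.39  1.9  -0.    0.85 -1.8 ]
(np.float64(-0.7903371393998053), np.float64(-2.147719303223815))
```

View pics/w30.png

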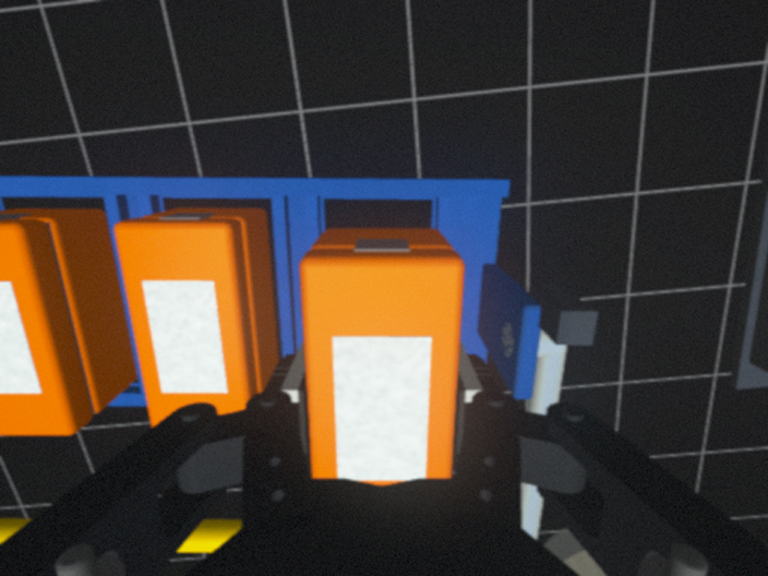

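>>> drive_tool([
  [[0,-0.001,0.03,0,0],[0,0,0.013,0,0],[0,0,0.002,0,0],[0,0,0.002,0,0],[0,0,0.002,0,0],[0,0,0,0,0]],
])

```text
t: 45.92
ee_pos: [540.9, -137.5, 48.3]
ee_rot: [3.137, 0.003, 1.474]
wrist_force: [-4.0, -5.7, 10.5]
width: 45.0
```

>>> drive_tool([
  [[0,-0.001,0,0,0],[0,0,0,0,0]],
])

```text
t: 46.18
ee_pos: [540.9, -137.6, 48.4]
ee_rot: [3.134, 0.003, 1.473]
wrist_force: [-1.7, -6.6, 8.4]
width: 45.3
```

```bash
python3 - <<'E'
from h import *
d=grab("wrist","w31",None,1.5); s=st()
E
```

```text
t 46.23 pos [ 540.9 -137.6   48.4] rot [3.1342 0.0033 1.4731] F [-0.1 -5.6  8.6] w 45.4 q [-0.33  0.46  1.91 -0.    0.76 -1.8 ]
```

View pics/w31.png

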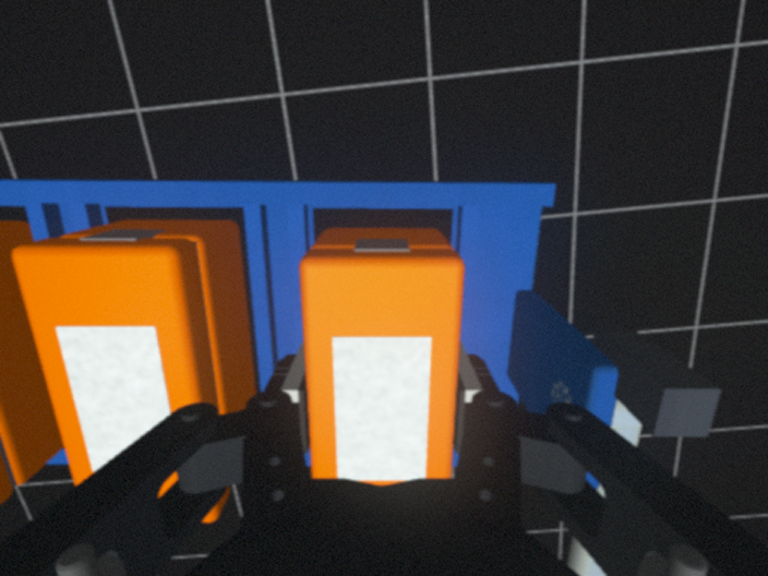

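>>> drive_tool([
  [[0,0,-0.002,0,0.06],[0,0,0,0,0.06],[0,0,0,0,0.06],[0,0,-0.03,0,0.06],[0,0,-0.05,0,0.06],[0,0,-0.05,0,0.06],[0,0,-0.05,0,0.06],[0,0,0,0,0.06]],
])

```text
t: 47.22
ee_pos: [541.6, -136.3, 233.7]
ee_rot: [3.128, 0.003, 1.473]
wrist_force: [0.7, 0.8, -1.0]
width: 59.8
```

>>> drive_tool([
  [[0,0,0,0.1746,0.06],[0,0,0,0.1746,0.06],[0,0,0,0.1746,0.06],[0,0,0,0.1746,0.06],[0,0,0,0.1746,0.06],[0,0,0,0.1746,0.06],[0,0,0,0.1746,0.06],[0,0,0,0.1746,0.06]],
])

```text
t: 48.22
ee_pos: [536.9, -134.8, 225.9]
ee_rot: [-3.141, 0.001, 0.071]
wrist_force: [-0.4, 0.3, -0.5]
width: 59.9
```

>>> drive_tool([
  [[0,0,0,0.1746,0.06],[0,0.03,0,0,0.06],[0,0.03,0,0,0.06],[0,0,0,0,0.06],[0,0,0,0,0.06]],
])

```text
t: 48.85
ee_pos: [531.1, -194.1, 226.2]
ee_rot: [-3.14, 0.001, -0.099]
wrist_force: [-0.3, 0.1, -0.3]
width: 60.2
```

```bash
python3 - <<'E'
from h import *
d=grab("wrist","w32",None,1.5); s=st()
d=grab("top","t32",(270,155,410,220),5.7)
E
```

```text
t 48.9 pos [ 531.2 -193.9  226.3] rot [-3.1407e+00  1.0000e-03 -9.8100e-02] F [ 0.3 -0.5 -0. ] w 59.9 q [-0.43  0.23  1.8   0.    1.11 -0.33]
```

View pics/w32.png

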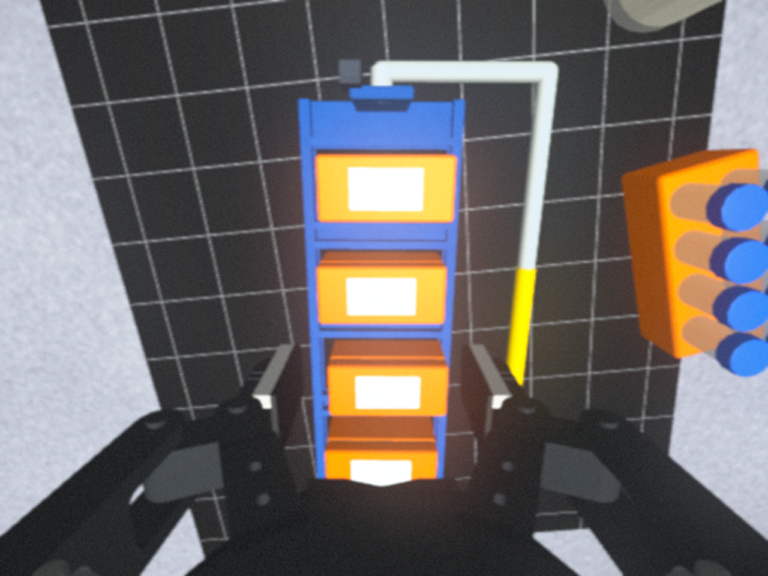

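View pics/t32.png

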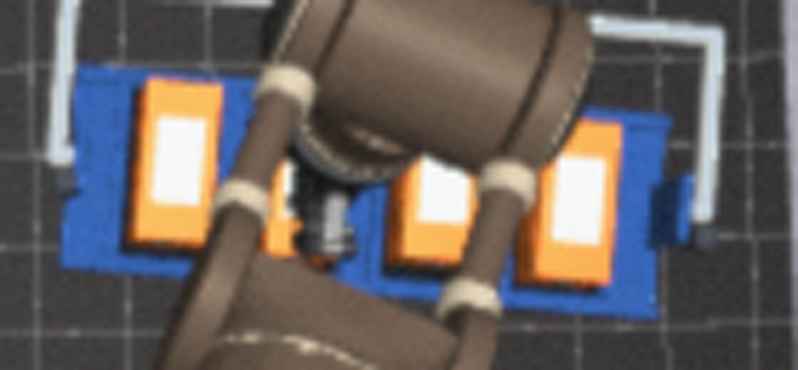

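```bash
python3 - <<'E'
from h import *
d=grab("wrist","w33",(195,85,325,325-5),2.55)
d=grab("wrist","w33",(200,90,320,200),5.4)
d=grab("wrist","w34",(200,200,320,325),4.8); st()
E
```

```text
t 49.1 pos [ 531.6 -194.   226.7] rot [-3.1414e+00  1.0000e-04 -9.7400e-02] F [ 0.2  0.2 -0.6] w 60.3 q [-0.43  0.23  1.8   0.    1.11 -0.33]
```

View pics/w33.png

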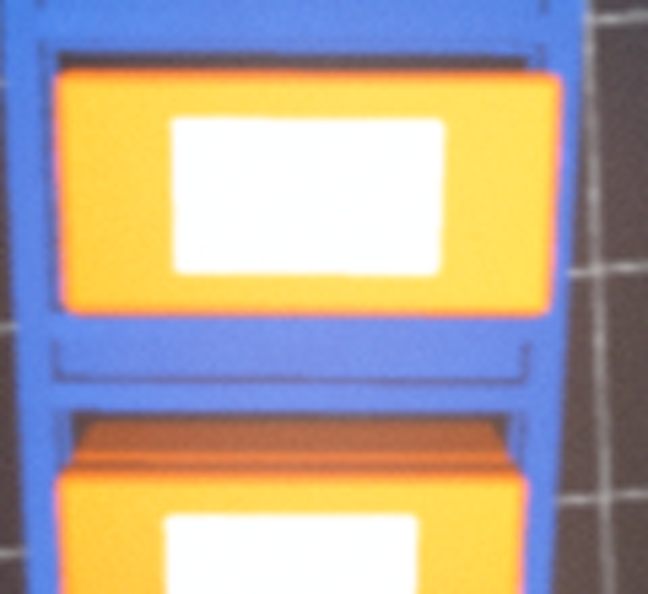

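View pics/w34.png

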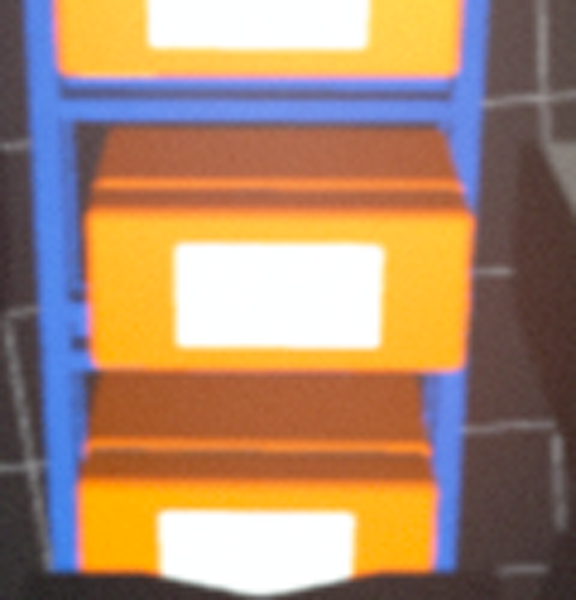

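```bash
cat > boxes.py <<'E'
from h import *
d=grab("wrist"); st()
A=lambda x,y:((x+.5)/5.4-.5+200,(y+.5)/5.4-.5+90)
B=lambda x,y:((x+.5)/4.8-.5+200,(y+.5)/4.8-.5+200)
p=[525.3,-257.8+2,-.098]; c,n=np.cos(p[2]),np.sin(p[2])
def loc(uv,z=60):
    X=ray(d,*uv,z); e=X[:2]-p[:2]; return np.round([c*e[0]+n*e[1],-n*e[0]+c*e[1]],1)
for nm,L in dict(b3=[A(55,72),A(562,75),A(62,312),A(550,312)],b2=[A(58,477),A(527,475),B(58,75),B(462,75)],b1=[B(87,212),B(473,212),B(90,368),B(467,368)],b0=[B(80,482),B(438,480)]).items():
    q=np.array([loc(u) for u in L]); print(nm,q.tolist(),q.mean(0))
E
python3 boxes.py
```

```text
t 49.15 pos [ 531.6 -194.1  226.8] rot [-3.1415e+00  1.0000e-04 -9.7500e-02] F [-0.   0.1  0.5] w 59.8 q [-0.43  0.23  1.8   0.    1.11 -0.33]
b3 [[-44.7, 141.5], [49.7, 141.0], [-45.4, 97.0], [49.8, 97.0]] [  2.35  119.125]
b2 [[-47.7, 63.8], [46.8, 64.2], [-48.3, 20.0], [47.4, 20.1]] [-0.45  42.025]
b1 [[-42.8, -16.0], [51.7, -16.0], [-43.7, -60.2], [52.3, -60.2]] [  4.375 -38.1  ]
b0 [[-47.7, -94.9], [46.2, -94.2]] [ -0.75 -94.55]
```

>>> drive_tool([
  [[0.052,0.032,0,0,0.04],[0.052,0.032,0,0,0.04],[0,0,0.04,0,0.04],[0,0,0.04,0,0.04],[0,0,0.02,0,0.04],[0,0,0,0,0.04],[0,0,0,0,0.04]],
])

```text
t: 50.02
ee_pos: [630.0, -269.1, 128.7]
ee_rot: [3.14, -0.003, -0.098]
wrist_force: [0.3, -0.5, 0.2]
width: 40.1
```

```bash
python3 - <<'E'
from h import *
d=grab("wrist","w35",None,1.5); s=st()
print(tool(s,*(np.array([628.8,-267.6])-s["ee_pos"][:2])))
E
```

```text
t 50.08 pos [ 630.3 -269.3  129.3] rot [ 3.1401 -0.004  -0.0982] F [-0.2  1.4  1.6] w 40.0 q [-0.47  0.55  1.57  0.    1.02 -0.37]
(np.float64(-1.6114189218098323), np.float64(-1.5661739147700349))
```

View pics/w35.png

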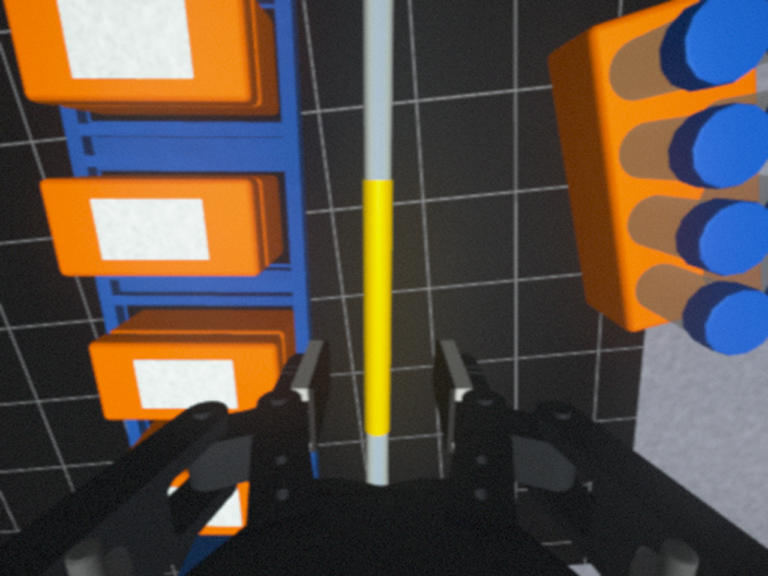

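>>> drive_tool([
  [[-0.001,0,0.03,0,0.04],[0,0,0.031,0,0.04],[0,0,0,0,0.04],[0,0,0,0,0],[0,0,0,0,0],[0,0,0,0,0],[0,0,0,0,0]],
])

```text
t: 50.95
ee_pos: [628.1, -269.3, 68.5]
ee_rot: [3.14, -0.001, -0.098]
wrist_force: [-4.6, 0.8, 6.7]
width: 10.1
```

>>> drive_tool([
  [[-0.0012,0,-0.0157,0,0],[-0.0035,0,-0.0153,0,0],[-0.0058,0,-0.0146,0,0],[-0.0079,0,-0.0136,0,0],[-0.0098,0,-0.0123,0,0],[-0.0116,0,-0.0107,0,0],[-0.013,0,-0.0088,0,0],[0,0,0,0,0]],
])

```text
t: 51.95
ee_pos: [579.1, -264.2, 162.7]
ee_rot: [3.139, -0.012, -0.099]
wrist_force: [4.2, 0.8, 6.0]
width: 9.5
```

>>> drive_tool([
  [[-0.0142,0,-0.0068,0,0],[-0.0151,0,-0.0046,0,0],[-0.0156,0,-0.0023,0,0],[-0.0157,0,0,0,0],[-0.0052,0,0.0005,0,0],[-0.003,0,0,0,0],[0,0,0,0,0]],
])

```text
t: 52.82
ee_pos: [511.8, -257.4, 178.3]
ee_rot: [3.14, -0.013, -0.1]
wrist_force: [1.0, 4.5, 20.6]
width: 9.5
```

```bash
python3 - <<'E'
from h import *
d=grab("wrist","w36",None,1.5); s=st()
d=grab("scene","s36",(130,180,300,350),3.5)
E
```

```text
t 52.88 pos [ 511.8 -257.5  178.3] rot [ 3.1396 -0.0131 -0.0996] F [ 1.   4.  19.3] w 9.9 q [-0.54  0.29  1.83  0.    1.01 -0.45]
```

View pics/w36.png

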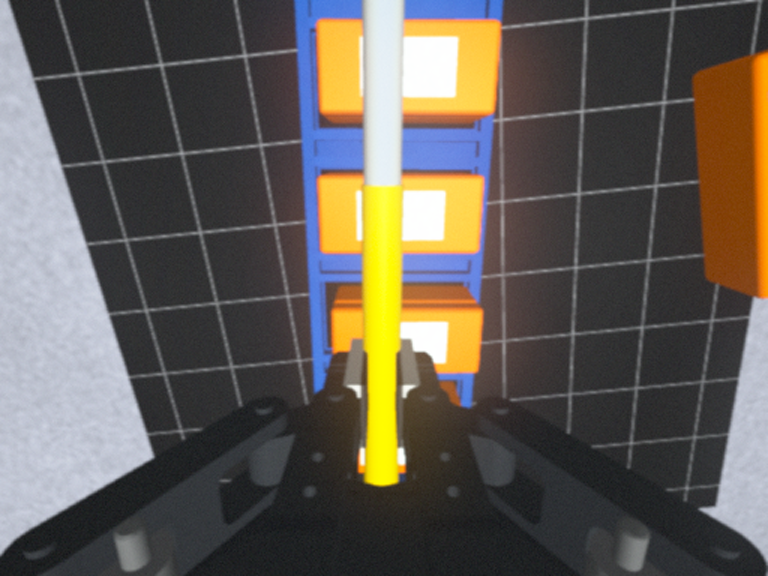

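View pics/s36.png

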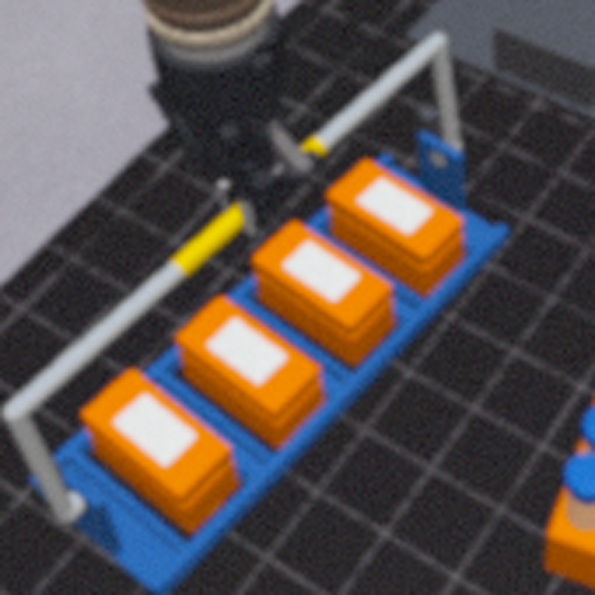

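>>> drive_tool([
  [[-0.004,0,0,0,0],[-0.004,0,0,0,0],[0,0,0,0,0]],
])

```text
t: 53.3
ee_pos: [509.5, -257.3, 178.2]
ee_rot: [3.138, -0.028, -0.101]
wrist_force: [15.4, 3.8, 7.9]
width: 9.6
```

>>> drive_tool([
  [[0.004,0,0,0,0],[0,0,0,0,0.04],[0,0,0,0,0.04],[0,0,0,0,0.04],[0,0,-0.03,0,0.04],[0,0,-0.05,0,0.04],[0,0,-0.05,0,0.04],[0,0,0,0,0.04]],
])

```text
t: 54.3
ee_pos: [504.7, -257.8, 305.0]
ee_rot: [3.138, -0.008, -0.099]
wrist_force: [0.3, 0.3, -1.1]
width: 39.8
```

>>> drive_tool([
  [[-0.05,0,0,0,0.04],[-0.05,0,0,0,0.04],[-0.05,0,0,0,0.04],[0,0,0,0,0.04],[0,0,0,0,0.04]],
])

```text
t: 54.92
ee_pos: [353.4, -241.5, 299.4]
ee_rot: [-3.141, 0.0, -0.099]
wrist_force: [0.3, 0.3, -0.7]
width: 40.1
```

```bash
python3 - <<'E'
from h import *
d=grab("wrist","w37",None,1.5); s=st()
d=grab("scene","s37",(130,120,370,350),2.5)
d=grab("top","t37",(130,110,410,240),2.8)
def T(p,X): c,s=np.cos(p[2]),np.sin(p[2]); return [p[0]+c*X[0]-s*X[1],p[1]+s*X[0]+c*X[1],X[2]]
p=[525.3,-257,-.098]
for q in(1.5,1.57,1.6,1.65,1.7):
  print(q,[((proj(d,T(p,(105*np.cos(q),y,60+105*np.sin(q))))-[130,110])*2.8).round(0).tolist() for y in(-192,-65,0,65,192)])
E
```

```text
t 54.98 pos [ 353.9 -241.7  299.6] rot [-3.1412  0.     -0.0985] F [ 0.2 -0.2  0.3] w 39.9 q [-0.7  -0.13  2.02  0.    1.25 -0.6 ]
1.5 [[764.0, 211.0], [651.0, 202.0], [593.0, 197.0], [535.0, 193.0], [422.0, 184.0]]
1.57 [[764.0, 218.0], [651.0, 209.0], [593.0, 204.0], [535.0, 199.0], [421.0, 190.0]]
1.6 [[764.0, 221.0], [650.0, 212.0], [592.0, 207.0], [534.0, 202.0], [421.0, 193.0]]
1.65 [[763.0, 225.0], [650.0, 216.0], [592.0, 211.0], [534.0, 207.0], [421.0, 197.0]]
1.7 [[763.0, 230.0], [650.0, 221.0], [592.0, 216.0], [534.0, 211.0], [420.0, 202.0]]
```

View pics/s37.png

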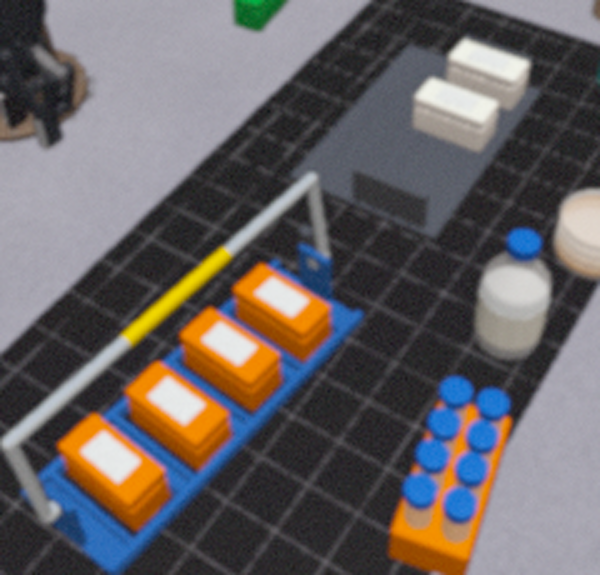

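View pics/t37.png

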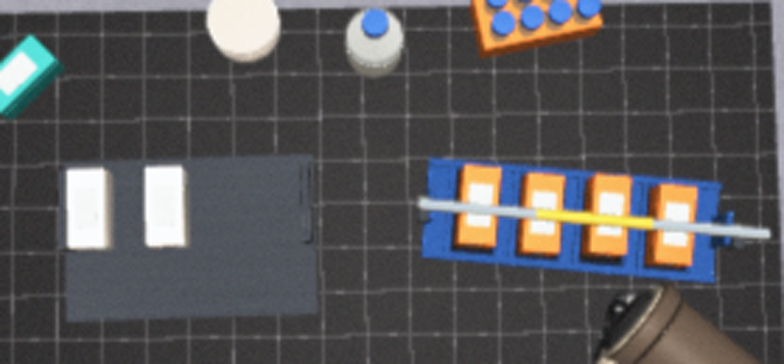

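View pics/w37.png

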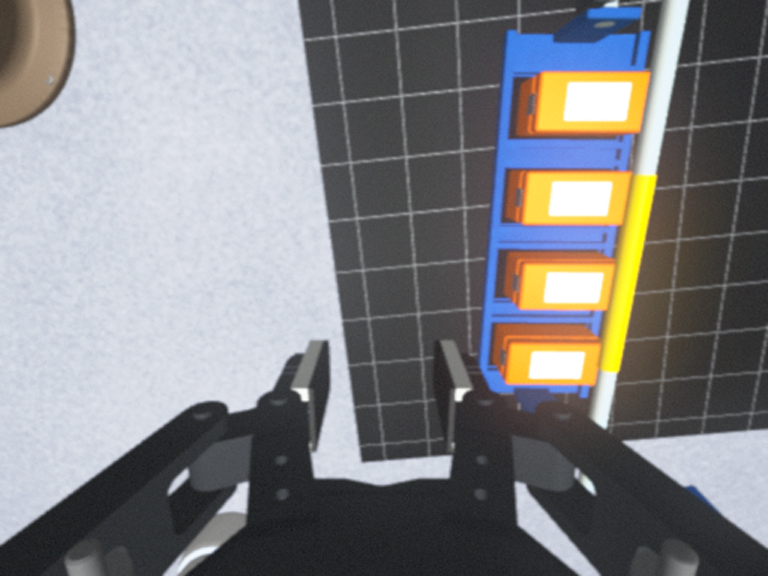

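```bash
python3 - <<'E'
from rig import arm
print(arm.finish_job())
E
```

```text
the job is handed in; nothing more can be done
None
```

I finished the job and handed it in at about 55 s of the 210 s allowed; no verdict was reported.

**Handle down:** I pinched the bar and folded the handle right down on the far side. The camera showed it at about 0 rad.

**Boxes:** I pulled each of the four orange boxes forward out of the row with closed fingers. I then gripped each one and set it down in a bay of its own, pressing until the wrist force showed floor contact.

**Handle up:** I swung the handle up until it pushed back with about 15 N against the stop. The top camera then put it at about 1.70 rad.

**Last checks:**
- **Orange boxes:** All four look flat in the pictures. I measured them before raising the handle:

| Bay | Distance from bay centre (limit 12 mm) |
|---|---|
| 3 | about 2.5 mm |
| 2 | about 2 mm |
| 1 | about 5 mm |
| 0 | about 2.5 mm, from one edge only |

- **White boxes:** Both still stand in the rack.
- **Bystanders:** They look unmoved, though I did not measure them.
- **Robot:** It was clear of everything when I handed in.

**Disagreements:**
- The box in bay 1 had shifted a few mm after I set it down, perhaps from the announced knock. It was still within limits, so I left it.
- My carrier position fits from different pictures differed by about 2 mm, so the distances above carry roughly that error.

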